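Stack the stack-nest parts trays over the clamp block and cover them

TASK

Make one stack of the three grey stack-nest trays on the tray that holds the clamp block, leaving that tray where it stands with the block inside: the two empty trays come nested, so take them apart and set them on one at a time, each turned end for end from the one below so that it rests on the lugs and does not nest. Then set the grey cover on the top tray, seated and level. Set each thing down without dropping it or pressing on the block, and leave the other things on the bench alone.

Things in the scene. Friction and masses are not known exactly. Their poses are not given: they have to be found in the camera images.
- base_tray_mid (a point): grey tray on the bench with the black clamp block in it; 150 (x) x 66 (y) x 60 mm high, open top. An upright rim band, 4 mm thick and 30 mm tall, runs round its top (150 x 66 mm outside: grip across the 66); below, it tapers to a foot of 126 x 42. Point: its centre, 30 mm below the rim. x points along it to the end with ONE lug, -x to the end with TWO, z up.
- base_tray_single_lug (a point): top of the base tray's one lug: a shelf 19 mm wide in the middle of its +x end, 10 mm below the rim, 62 mm along x from the tray's centre and 20 mm above it. The other end has two lugs, one in each corner. A tray set on with its x opposite rests on all three, 50 mm above this tray, with 4 mm play sideways; set the same way round it sinks past them.
- inner_tray_mid (a point): empty grey tray of the same mould, size and axes as the base tray, 120 to 210 g; its centre, 30 mm below its rim. It starts nested in the lower tray, same way round and 30 mm higher, so that its whole rim band stands above the lower one's rim. It lifts straight out.
- lower_tray_mid (a point): the other empty grey tray, same mould, size and axes, 120 to 210 g, standing on the bench with the inner tray nested in it; its centre, 30 mm below its rim.
- inner_tray_single_lug (a point): top of the inner tray's one lug, 62 mm along its x from its centre and 20 mm above it.
- lower_tray_single_lug (a point): top of the lower tray's one lug, 62 mm along its x from its centre and 20 mm above it.
- cover_handle (a point): centre of the bar handle of the loose grey cover, 29 mm above the cover's underside. The bar is 70 (x) x 14 (y) mm and stands 32 mm above a plate of 156 (x) x 72 (y) x 5 mm; a pad of 126 x 44 x 6 mm under the plate drops into a tray's mouth with about 4 mm play. Same either way round; about 120 g; starts flat on the bench on its pad.
- cover_seat (a point): middle of the plate's underside, 23 mm below the handle point and 6 mm above the pad's underside. With the cover seated it lies at the height of the tray's rim, over the tray's centre; axes as the handle's.
- clamp_block_mid (a point): black clamp block with four metal screw heads, 76 (x) x 26 (y) x 28 mm high, lying along the base tray on its floor (2.4 mm thick); its centre.
- bottle: bystander: small glass bottle with cap, 42 mm across, 85 mm high; origin at its underside.
- screwdriver: bystander: screwdriver, 160 mm long, lying down; origin at its underside.
- spool: bystander: wire spool, 90 mm across, 40 mm high, lying flat; origin at its underside.
- meter: bystander: hand-held meter, 150 x 75 x 30 mm, lying on its back; origin at its underside.
- jar: bystander: amber glass jar with black lid, 72 mm across, 80 mm high; origin at its underside.
- junction_box: bystander: metal junction box, 75 x 50 x 22 mm, two connectors on one side; origin at its underside.
There are look-alikes about, which are no part of the job. What is shaped like the part that bears lower_tray_mid but yellow is not meant.

How it is judged:
By the outcome, as a careful person would: the job done as asked, in the order asked, and still so for the second after the job is handed in, with the robot touching nothing.
It also fails if it takes over 72 s, if anything falls off the work surface, if the arm or the gripper's body presses on something with over 40 N, if the wrist force passes 120 N, or if a joint passes its speed limit or range.

ROBOT

A 7-joint arm with a two-finger parallel gripper is mounted at the origin on the work surface. World frame = base frame: x ahead of the robot, y to its left, z up, the work surface at z = 0. Lengths are in m, angles in rad, forces in N, time in s.
With the tool pointing down it reaches from about 0.375 to 0.925 m from the base axis. Payload 3.1 kg.
Tool frame: the origin (TCP) lies at the very end of the fingers, on their centre line; the grasp point (between the pads) lies 19 mm behind it; z points along the fingers, y is the direction in which the jaws open and shut (so a half turn about z gives the same grasp; the last joint's range is limited). The gripper opens to 85 mm and grips with 20 to 120 N. Pads are 22 mm wide; open, the fingers measure 114 mm over their backs; the gripper's body (76 mm by 85 mm) begins 54 mm behind the grasp point. The pads swing forward as they close: fully open they stand 13 mm farther back than shut.
Start: joints at [1.029, 0.383, 0.044, 1.598, -0.018, 1.161, -0.05], TCP at [0.279, -0.587, 0.2] pointing down, gripper open.
Joint ranges: [-2.61, 2.61], [-0.41, 2.15], [-1.48, 1.57], [0, 2.5], [-1.57, 4.71], [0.05, 1.97], [-2.85, 2.85]. Speed limits (rad/s): [2.79, 2.79, 3.14, 3.14, 3.14, 3.14, 3.14].

INTERFACE

Orientations are given as a unit quaternion [x, y, z, w].
In Python, from bench import bot gives the robot as it stands. The module is installed in compiled form; this text tells all that it offers.
- The arm moves only by the tool apply_moves, never from a script. Its arguments are lists of equal length, an entry for each row: "slide": the shift along the tool's x, y, z normalised to -1 to 1, where 1 is 0.3 m, a list of three; "rot": the turn, a rotation vector about the tool's x, y, z normalised to -1 to 1, where 1 is 30 degrees, a list of three; "grip": the closure, from 0 (fully open) to 1 (shut). In form: {"slide": [[dx, dy, dz], ...], "rot": [[wx, wy, wz], ...], "grip": [grip, ...]}. A call has exactly 8 rows; each row is the pose to reach, as a shift and turn from the pose commanded when the call began, along the tool's axes at that moment; what a row does not reach only later rows make up. A row lasts 1/10 s, in which the tool goes at most 50 mm and 8.59 degrees, less where a joint would pass 70% of its speed; a pose out of reach is approached as far as the arm can. A call with a number of a shift or a turn outside -1 to 1 is refused whole. A call with a gripper value outside its range is refused whole. The fingers move at their own pace and stop on an object; "grip_force" is the grip in N (left out, the last holds). Time passes only in rows, so rows that repeat a pose let the fingers close, or fill a call up. It gives the time, the measured TCP pose, the force and the opening at its end, in the units of the state.
- bot.sense(): the state, without advancing time (a new reading comes with each control period).
- bot.camera(name): name is "side" or "top"; returns a dict with "frame" (480x640x3 uint8, red, green, blue), "z_map" (480x640 float32, m along the optical axis (not along the pixel's ray), 0 where there is no reading), "mtx" (3x3 intrinsics, pixels), "D" ([k1, k2, p1, p2, k3] as OpenCV has them; the pictures are not rectified), "eye" and "rotation" of the camera in the world. Camera axes: x right, y down, z forward; pixel columns grow to the right and rows downward; lengths in m; the calibration is good to about 2 mm. A picture is of the moment at which its call begins.
- bot.hand_in(): hands the job in, once; it reports no verdict.
The state is a dict: "time": time; "joint_pos": joint angles; "joint_vel": joint speeds; "tau": joint torques, N m; "eef_pos": TCP position; "ee_rot": TCP orientation; "force": force on the tool from outside, world axes, zero at the start; "moment": the same for the moment, N m; "gripper_width": opening from 0.0 (shut) to 1.0 (fully open).
Only numpy, scipy, OpenCV 4.12 (cv2) and the standard library are available. Lean on these libraries where they do the work, as an engineer would, in place of code of your own. Each camera call takes 0.05 s, during which the arm holds its last target.

## Working session

There is one attempt and no reset: what is moved stays moved. The work goes in short steps, Python scripts to look and compute and a tool call to move; the robot and the scene stay as the last step left them, time stands still between calls to the robot, and variables do not carry over. Pictures are saved under pics/ and viewed, and the job is handed in when it is done.

Besides the shell and the picture viewer there is one more tool, called after "Call:" by a JSON object that holds its "name" and its "arguments". apply_moves: Moves the arm, as the interface text tells. Scaled input: -1 to 1 covers 0.3 m each way for a shift and 30 degrees each way for a turn. Its arguments: {"type":"object","properties":{"slide":{"type":"array","items":{"type":"array","items":{"type":"number","minimum":-1,"maximum":1}}},"rot":{"type":"array","items":{"type":"array","items":{"type":"number","minimum":-1,"maximum":1}}},"grip":{"type":"array","items":{"type":"number"}},"grip_force":{"type":"number"}},"required":["slide","rot","grip"]}

```bash
mkdir -p pics; ls; cat > h.py <<'E'
import numpy as np, cv2, pickle
from bench import bot
def grab(tag):
    o={}
    for n in("side","top"):
        c=bot.camera(n); o[n]=c
        cv2.imwrite(f"pics/{tag}_{n}.png",c["frame"][:,:,::-1])
    pickle.dump(o,open(f"{tag}.pkl","wb")); return o
def load(tag): return pickle.load(open(f"{tag}.pkl","rb"))
def ray(c,uv):
    uv=np.asarray(uv,float).reshape(-1,1,2)
    p=cv2.undistortPoints(uv,np.array(c["mtx"]),np.array(c["D"])).reshape(-1,2)
    d=np.c_[p,np.ones(len(p))]@np.array(c["rotation"]).T
    return np.array(c["eye"]),d
def onz(c,uv,z):
    e,d=ray(c,uv); return e+d*((z-e[2])/d[:,2])[:,None]
def cloud(c):
    h,w=c["z_map"].shape
    u,v=np.meshgrid(np.arange(w),np.arange(h))
    e,d=ray(c,np.stack([u,v],-1).reshape(-1,2))
    return (e+d*c["z_map"].reshape(-1,1)).reshape(h,w,3)
def proj(c,P):
    R=np.array(c["rotation"]); P=np.asarray(P,float).reshape(-1,3)
    r=cv2.Rodrigues(R.T)[0]; t=-R.T@np.array(c["eye"])
    return cv2.projectPoints(P,r,t,np.array(c["mtx"]),np.array(c["D"]))[0].reshape(-1,2)
E
python3 - <<'E'
from h import *
o=grab("a")
for n in o: print(n,o[n]["eye"],o[n]["rotation"],o[n]["mtx"])
s=bot.sense()
for k in s: print(k,s[k])
E
```

```text
pics
side [0.30898804 0.77549249 0.59737498] [-0.12625776  0.87090547 -0.470074    0.06791959] [[512.4950745    0.         320.03373107]
 [  0.         512.4950745  252.21669766]
 [  0.           0.           1.        ]]
top [ 0.34704613 -0.01466946  1.20124569] [ 0.70704445 -0.70239991  0.05130546 -0.06395516] [[530.58809214   0.         316.35266763]
 [  0.         530.58809214 240.85915936]
 [  0.           0.           1.        ]]
time 0.1
joint_pos [ 1.02919154  0.3837694   0.04380377  1.59942373 -0.01787913  1.16121683
 -0.04987538]
joint_vel [ 0.00071836 -0.00041382  0.00209492 -0.00394227 -0.00099301  0.00155389
  0.00045877]
tau [ 2.75409322e-03 -4.34730184e+01  1.02959756e+00 -2.50454789e+01
  1.09264071e-02  5.56512576e-03 -2.66257638e-05]
eef_pos [ 0.27870059 -0.58617889  0.19899878]
ee_rot [ 9.75464048e-01  2.20155447e-01 -3.32169744e-04 -1.16638207e-03]
force [ 0.17019233 -0.59029438 -0.98467458]
moment [ 0.02899332  0.01277296 -0.03230296]
gripper_width 0.9987897323362362
```

```bash
python3 - <<'E'
s=open('h.py').read()
s=s.replace('import numpy as np, cv2, pickle','import numpy as np, cv2, pickle\nfrom scipy.spatial.transform import Rotation as Ro\nRM=lambda c:Ro.from_quat(c["rotation"]).as_matrix()').replace('np.array(c["rotation"])','RM(c)')
open('h.py','w').write(s)
E
```

```text
(no output)
```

View pics/a_top.png

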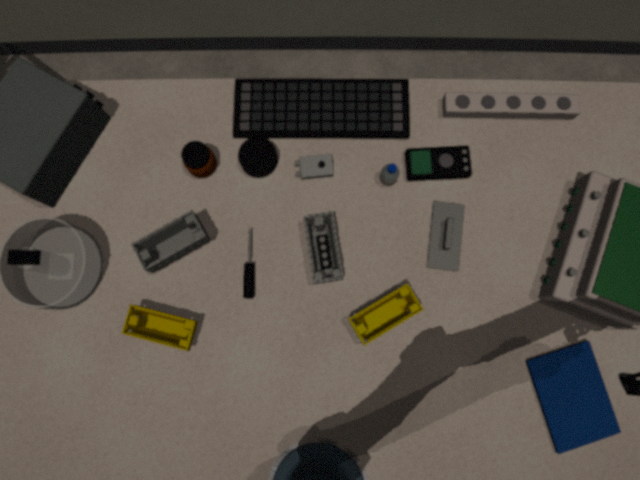

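View pics/a_side.png

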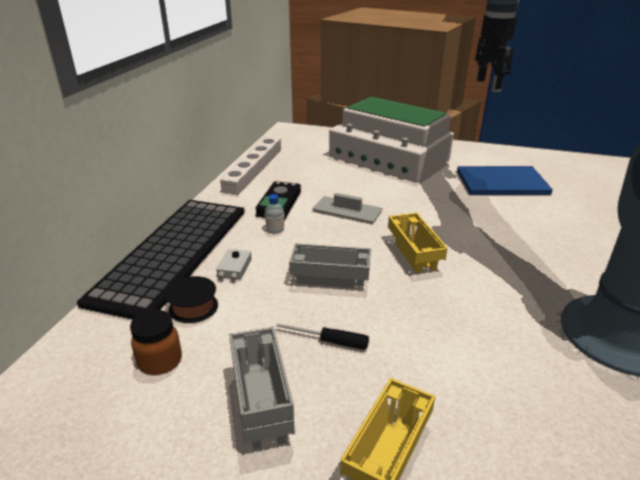

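```bash
python3 - <<'E'
from h import *
o=load("a")
a=[]
for n,(u,v),r in[("top",(172,241),50),("top",(323,247),50),("top",(446,236),50),("side",(330,264),50),("side",(262,382),60),("side",(348,207),45)]:
    a.append(cv2.resize(o[n]["frame"][v-r:v+r,u-r:u+r,::-1],(266,266),interpolation=cv2.INTER_CUBIC))
m=np.vstack([np.hstack(a[:3]),np.hstack(a[3:])])
cv2.imwrite("pics/crop1.png",cv2.convertScaleAbs(m,alpha=1.6))
for n in("top","side"):
  C=cloud(o[n])
  for nm,(u,v) in dict(nest=(172,241),base=(323,247),cover=(446,236)).items() if n=="top" else dict(base=(330,264),nest=(262,382),cover=(348,207)).items():
    P=C[v-55:v+55,u-55:u+55].reshape(-1,3); fr=o[n]["frame"][v-55:v+55,u-55:u+55].reshape(-1,3)
    P=P[np.isfinite(P).all(1)&(P[:,2]>0.01)&(P[:,2]<0.2)]
    print(n,nm,len(P),np.percentile(P,[2,50,98],axis=0).round(4).tolist())
E
```

```text
top nest 2615 [[0.4721, 0.2521, 0.0289], [0.5324, 0.3296, 0.0655], [0.5875, 0.3959, 0.0916]]
top base 1604 [[0.4492, -0.0453, 0.0139], [0.5236, -0.0078, 0.0467], [0.5955, 0.0298, 0.0621]]
top cover 1533 [[0.432, -0.3234, 0.0101], [0.553, -0.2822, 0.0126], [0.6323, -0.1755, 0.0578]]
side base 3354 [[0.4463, -0.2779, 0.0105], [0.5251, -0.0233, 0.0425], [0.6815, 0.0348, 0.06]]
side nest 5526 [[0.4658, 0.2476, 0.0203], [0.5264, 0.3225, 0.065], [0.5814, 0.4034, 0.0903]]
side cover 3497 [[0.4099, -0.5782, 0.0103], [0.5322, -0.268, 0.0376], [0.69, 0.0008, 0.0606]]
```

View pics/crop1.png

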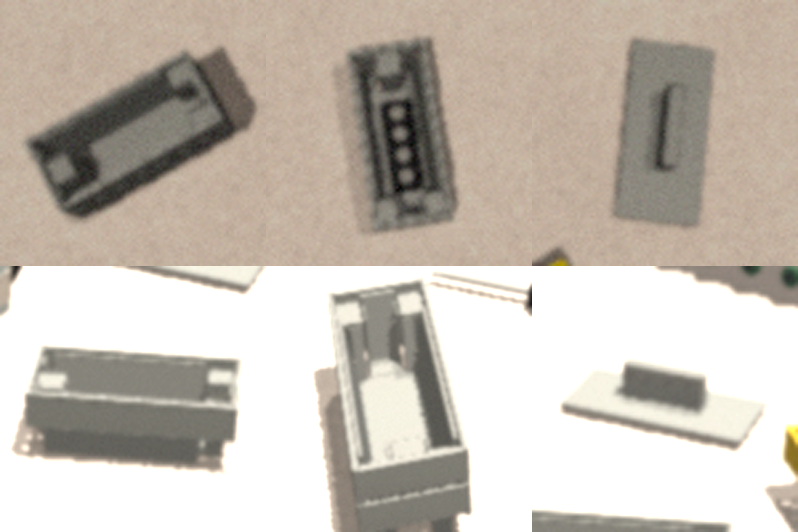

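```bash
cat >> h.py <<'E'
def rimfit(o,c0,zr,r=0.1,tol=0.006,verbose=True,cams=("top","side"),dims=(.15,.066)):
    """points within tol of the rim plane near c0, re-cast by ray onto the plane; rectangle"""
    res={}
    for n in cams:
        c=o[n]; C=cloud(c); P=C
        m=(abs(P[...,2]-zr)<tol)&(np.hypot(P[...,0]-c0[0],P[...,1]-c0[1])<r)
        m=m.astype(np.uint8)
        k,l,st,_=cv2.connectedComponentsWithStats(m,connectivity=8)
        if k<2: continue
        i=1+np.argmax(st[1:,4]); v,u=np.nonzero(m)
        Q=onz(c,np.c_[u,v],zr)[:,:2]
        (cx,cy),(w,h),a=cv2.minAreaRect((Q*1000).astype(np.float32))
        if w<h: w,h=h,w; a+=90
        a=(a+90)%180-90
        res[n]=(cx/1000,cy/1000,w,h,a)
        if verbose: print(n,len(Q),"c %.4f %.4f  %.1f x %.1f mm  ang %.1f"%(cx/1000,cy/1000,w,h,a))
    return res
E
python3 - <<'E'
from h import *
o=load("a")
for t in(.004,.008):
  rimfit(o,(.525,-.008),.06,tol=t)
  rimfit(o,(.532,.325),.09,tol=t)
  rimfit(o,(.532,-.255),.011,tol=t)
  rimfit(o,(.532,-.25),.040,tol=t,r=.05)
E
```

```text
top 398 c 0.5227 -0.0075  150.3 x 65.9 mm  ang 9.3
side 485 c 0.5178 -0.0023  149.3 x 75.1 mm  ang 9.3
top 436 c 0.5311 0.3254  150.2 x 68.3 mm  ang -59.4
side 901 c 0.5270 0.3274  153.1 x 65.8 mm  ang -59.6
top 1548 c 0.5401 -0.2612  182.2 x 120.3 mm  ang -6.5
side 728 c 0.5518 -0.2829  151.8 x 76.3 mm  ang -7.1
top 105 c 0.5458 -0.2848  44.9 x 15.0 mm  ang -6.1
side 93 c 0.5437 -0.2838  50.2 x 26.2 mm  ang -14.1
top 564 c 0.5225 -0.0075  150.7 x 65.9 mm  ang 9.3
side 821 c 0.5176 -0.0011  149.5 x 77.4 mm  ang 9.2
top 661 c 0.5309 0.3251  150.6 x 68.9 mm  ang -59.4
side 1375 c 0.5261 0.3290  156.6 x 65.9 mm  ang -59.6
top 2057 c 0.5316 -0.2562  196.6 x 191.9 mm  ang 29.8
side 789 c 0.5516 -0.2829  152.0 x 76.4 mm  ang -7.3
top 134 c 0.5460 -0.2842  45.3 x 15.6 mm  ang -1.9
side 129 c 0.5429 -0.2806  53.6 x 31.9 mm  ang -2.0
```

```bash
python3 - <<'E'
from h import *
o=load("a")
C=cloud(o["side"])[40:120,440:560].reshape(-1,3)
d=np.hypot(C[:,0]-.279,C[:,1]+.587)
P=C[(d<.09)&(C[:,2]>.12)]
for z in np.arange(.17,.32,.01):
    q=P[(P[:,2]>=z)&(P[:,2]<z+.01)]
    if len(q): print("%.2f"%z,len(q),q.min(0).round(3),q.max(0).round(3))
# cover mask by colour
f=cv2.cvtColor(o["top"]["frame"],cv2.COLOR_RGB2HSV)
for n,p in dict(cov=(435,215),cov2=(455,250),bench=(400,240),tray=(172,241)).items(): print(n,f[p[1],p[0]])
m=(f[...,1]<22).astype(np.uint8)
m[:190]=0;m[280:]=0;m[:,:420]=0;m[:,475:]=0
cv2.imwrite("pics/m.png",m*255)
k,l,st,ce=cv2.connectedComponentsWithStats(m)
i=1+np.argmax(st[1:,4]);v,u=np.nonzero(l==i)
for z in(.011,):
    Q=onz(o["top"],np.c_[u,v],z)[:,:2]; print(cv2.minAreaRect((Q*1000).astype(np.float32)),len(Q))
E
```

```text
0.24 54 [ 0.245 -0.632  0.243] [ 0.304 -0.535  0.25 ]
0.25 76 [ 0.245 -0.634  0.25 ] [ 0.306 -0.53   0.26 ]
0.26 75 [ 0.245 -0.635  0.26 ] [ 0.305 -0.53   0.27 ]
0.27 84 [ 0.245 -0.634  0.27 ] [ 0.306 -0.531  0.28 ]
0.28 80 [ 0.237 -0.651  0.28 ] [ 0.316 -0.518  0.29 ]
0.29 132 [ 0.233 -0.651  0.29 ] [ 0.317 -0.512  0.3  ]
0.30 143 [ 0.233 -0.65   0.3  ] [ 0.317 -0.514  0.31 ]
0.31 157 [ 0.234 -0.649  0.31 ] [ 0.316 -0.516  0.32 ]
cov [23 28 83]
cov2 [25 33 86]
bench [ 14  51 120]
tray [27 35 80]
((564.9899291992188, -263.0591735839844), (8.820084571838379, 17.385086059570312), 33.753902435302734) 16
```

View pics/m.png

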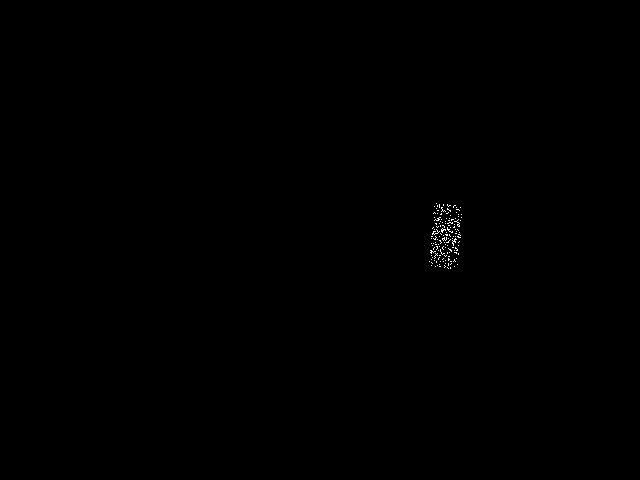

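```bash
python3 - <<'E'
from h import *
o=load("a")
print(proj(o["side"],[[.2787,-.5862,.199],[.2787,-.5862,.212]]))
z=o["side"]["z_map"]; print(z[60:110:4,480:512:3].round(2))
f=o["side"]["frame"][40:120,450:550,::-1]
cv2.imwrite("pics/g.png",cv2.convertScaleAbs(cv2.resize(f,(800,600),interpolation=cv2.INTER_CUBIC),alpha=2))
f=cv2.GaussianBlur(o["top"]["frame"],(5,5),0); h=cv2.cvtColor(f,cv2.COLOR_RGB2HSV)
m=(h[...,1]<42).astype(np.uint8); m[:190]=0;m[280:]=0;m[:,:420]=0;m[:,475:]=0
k,l,st,ce=cv2.connectedComponentsWithStats(m)
i=1+np.argmax(st[1:,4]);v,u=np.nonzero(l==i)
Q=onz(o["top"],np.c_[u,v],.011)[:,:2]; print(cv2.minAreaRect((Q*1000).astype(np.float32)),len(Q),Q.mean(0))
E
```

```text
[[483.37283548 103.24954954]
 [484.2741951   98.13169884]]
[[1.29 1.28 1.3  1.24 1.21 1.21 1.22 1.18 1.18 1.18 1.18]
 [1.29 1.3  1.29 2.94 1.22 1.21 1.21 1.18 1.21 1.97 1.18]
 [1.3  1.3  1.3  2.95 2.27 1.21 1.21 1.18 1.21 1.19 1.19]
 [1.3  1.3  1.31 2.95 2.17 1.21 1.21 1.19 1.19 1.19 1.19]
 [1.3  1.31 2.97 2.96 2.07 1.22 1.21 1.21 1.98 1.98 1.97]
 [0.   1.31 2.97 2.99 2.   1.22 1.22 1.22 1.99 1.99 1.98]
 [3.   3.05 2.99 2.34 2.01 1.23 1.22 1.22 2.   1.99 1.99]
 [3.01 3.01 3.02 2.23 1.24 1.23 1.22 1.23 2.   2.   2.  ]
 [3.02 3.02 3.   2.13 2.02 2.03 2.02 2.02 2.   2.01 2.02]
 [3.04 3.02 3.05 2.04 2.03 2.03 2.03 2.03 2.01 2.01 2.  ]
 [3.05 3.04 2.4  2.04 2.04 2.05 2.03 2.03 2.03 2.03 2.03]
 [2.27 3.03 2.3  2.05 2.06 2.04 2.05 2.04 2.03 2.04 2.02]
 [3.07 3.08 2.18 2.06 2.06 2.05 2.05 2.05 2.05 2.04 2.04]]
((558.7246704101562, -286.8642578125), (76.40737915039062, 160.57688903808594), 82.28136444091797) 2200 [ 0.55730612 -0.28691575]
```

View pics/g.png

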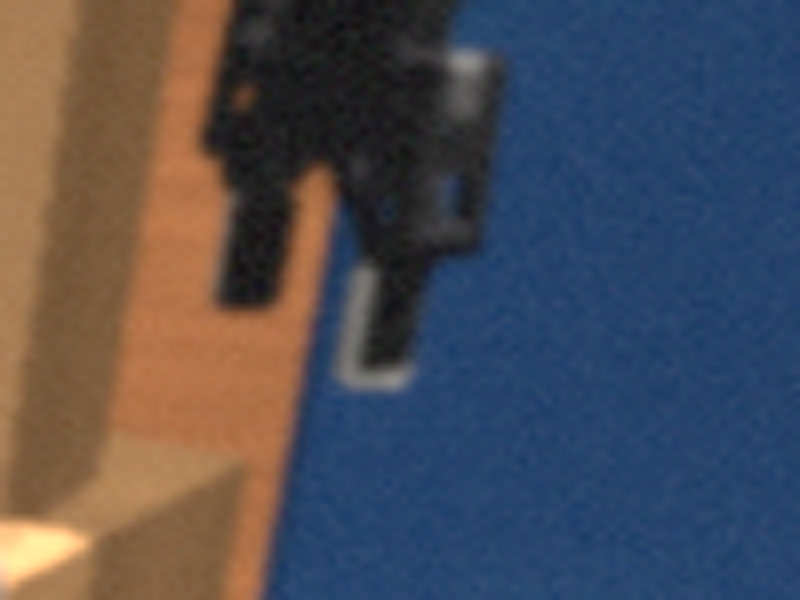

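```bash
cat >> h.py <<'E'
def T(phi):
    a=np.radians(phi); return np.c_[[np.cos(a),np.sin(a),0],[np.sin(a),-np.cos(a),0],[0,0,-1]]
def plan(*wps):
    """wps (x,y,z,phi); prints normalised slide & rot for each call"""
    s=bot.sense(); p=np.array(s["eef_pos"]); R=Ro.from_quat(s["ee_rot"]).as_matrix()
    print("t %.2f"%s["time"],"p",p.round(4),"phi %.2f"%np.degrees(np.arctan2(R[1,0],R[0,0])),"F",np.round(s["force"],1),"w %.3f"%s["gripper_width"])
    for w in wps:
        q=np.array(w[:3]); R2=T(w[3])
        print("slide",(R.T@(q-p)/.3).round(4).tolist(),"rot",(np.degrees(Ro.from_matrix(R.T@R2).as_rotvec())/30).round(4).tolist())
        p,R=q,R2
E
python3 - <<'E'
from h import *
plan((.36,-.36,.25,55.4),(.45,-.12,.25,85.4),(.5,.1,.25,115.4),(.529,.326,.2,120.6))
E
```

```text
t 0.10 p [ 0.2787 -0.5862  0.199 ] phi 25.44 F [ 0.2 -0.6 -1. ] w 0.999
slide [0.5685, -0.5649, -0.1687] rot [-0.0046, -0.001, -0.9988]
slide [0.8289, -0.2073, 0.0] rot [0.0, 0.0, -1.0]
slide [0.7443, 0.1073, 0.0] rot [0.0, 0.0, -1.0]
slide [0.639, 0.4105, 0.1667] rot [0.0, 0.0, -0.1733]
```

Call:
{"name": "apply_moves", "arguments": {"slide": [[0.14, -0.14, -0.04], [0.28, -0.28, -0.08], [0.43, -0.42, -0.13], [0.57, -0.565, -0.17], [0.57, -0.565, -0.17], [0.57, -0.565, -0.17], [0.57, -0.565, -0.17], [0.57, -0.565, -0.17]], "rot": [[0, 0, -0.25], [0, 0, -0.5], [0, 0, -0.75], [0, 0, -1], [0, 0, -1], [0, 0, -1], [0, 0, -1], [0, 0, -1]], "grip": [0, 0, 0, 0, 0, 0, 0, 0]}}

```text
time: 0.9
eef_pos: [0.3596, -0.3615, 0.2508]
ee_rot: [0.886, 0.464, -0.0, -0.0]
force: [-0.4, -0.2, 0.3]
gripper_width: 0.999
```

Call:
{"name": "apply_moves", "arguments": {"slide": [[0.16, -0.04, 0], [0.32, -0.08, 0], [0.48, -0.12, 0], [0.64, -0.16, 0], [0.83, -0.21, 0], [0.83, -0.21, 0], [0.83, -0.21, 0], [0.83, -0.21, 0]], "rot": [[0, 0, -0.25], [0, 0, -0.5], [0, 0, -0.75], [0, 0, -1], [0, 0, -1], [0, 0, -1], [0, 0, -1], [0, 0, -1]], "grip": [0, 0, 0, 0, 0, 0, 0, 0]}}

```text
time: 1.7
eef_pos: [0.4494, -0.1224, 0.2507]
ee_rot: [0.736, 0.677, -0.001, -0.0]
force: [0.1, -0.7, -0.8]
gripper_width: 1.001
```

Call:
{"name": "apply_moves", "arguments": {"slide": [[0.16, 0.02, 0], [0.32, 0.04, 0], [0.48, 0.06, 0], [0.64, 0.09, 0], [0.745, 0.11, 0], [0.745, 0.11, 0], [0.745, 0.11, 0], [0.745, 0.11, 0]], "rot": [[0, 0, -0.25], [0, 0, -0.5], [0, 0, -0.75], [0, 0, -1], [0, 0, -1], [0, 0, -1], [0, 0, -1], [0, 0, -1]], "grip": [0, 0, 0, 0, 0, 0, 0, 0]}}

```text
time: 2.5
eef_pos: [0.5011, 0.0966, 0.2507]
ee_rot: [0.537, 0.844, -0.001, -0.0]
force: [0.2, -0.7, -0.8]
gripper_width: 0.995
```

```bash
python3 - <<'E'
from h import *
plan((.529,.326,.16,120.6))
E
```

```text
t 2.50 p [0.5011 0.0966 0.2507] phi 115.10 F [ 0.2 -0.7 -0.8] w 0.995
slide [0.6533, 0.4089, 0.301] rot [-0.0033, 0.0013, -0.1835]
```

Call:
{"name": "apply_moves", "arguments": {"slide": [[0.15, 0.1, 0.07], [0.3, 0.2, 0.15], [0.45, 0.3, 0.22], [0.655, 0.41, 0.3], [0.655, 0.41, 0.3], [0.655, 0.41, 0.3], [0.655, 0.41, 0.3], [0.655, 0.41, 0.3]], "rot": [[0, 0, -0.1], [0, 0, -0.18], [0, 0, -0.18], [0, 0, -0.18], [0, 0, -0.18], [0, 0, -0.18], [0, 0, -0.18], [0, 0, -0.18]], "grip": [0, 0, 0, 0, 0, 0, 0, 0]}}

```text
time: 3.3
eef_pos: [0.5293, 0.3272, 0.1611]
ee_rot: [0.496, 0.868, -0.001, 0.001]
force: [0.4, 0.5, 0.6]
gripper_width: 1.004
```

```bash
python3 - <<'E'
from h import *
o=grab("b"); plan()
for n in o: print(n,proj(o[n],[bot.sense()["eef_pos"]]))
C=cloud(o["side"]).reshape(-1,3)
P=C[(np.hypot(C[:,0]-.529,C[:,1]-.326)<.1)&(C[:,2]>.1)]
for z in np.arange(.1,.26,.01):
    q=P[(P[:,2]>=z)&(P[:,2]<z+.01)]
    if len(q)>3: print("%.2f"%z,len(q),q.min(0).round(3),q.max(0).round(3))
E
```

```text
t 3.40 p [0.5295 0.3274 0.1618] phi 120.54 F [0.4 0.6 0.5] w 1.002
side [[253.48715983 326.21480962]]
top [[156.15179099 234.47809629]]
0.20 27 [0.48  0.296 0.205] [0.564 0.36  0.21 ]
0.21 154 [0.475 0.297 0.21 ] [0.571 0.361 0.22 ]
0.22 167 [0.475 0.298 0.22 ] [0.572 0.361 0.23 ]
0.23 168 [0.476 0.295 0.23 ] [0.572 0.362 0.24 ]
0.24 162 [0.464 0.298 0.24 ] [0.578 0.366 0.25 ]
0.25 622 [0.457 0.289 0.25 ] [0.595 0.375 0.26 ]
```

View pics/b_side.png

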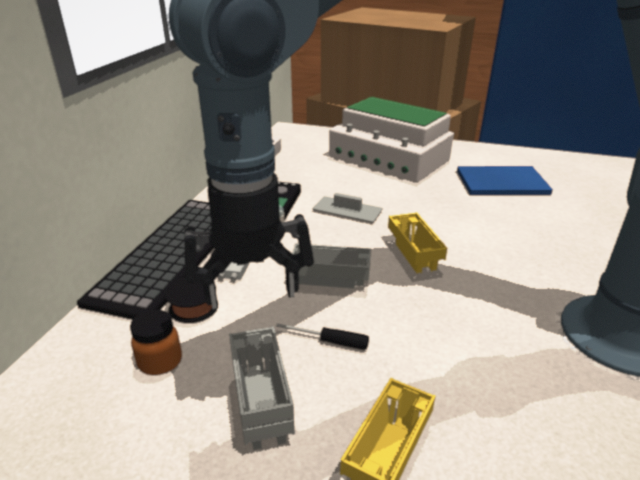

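View pics/b_top.png

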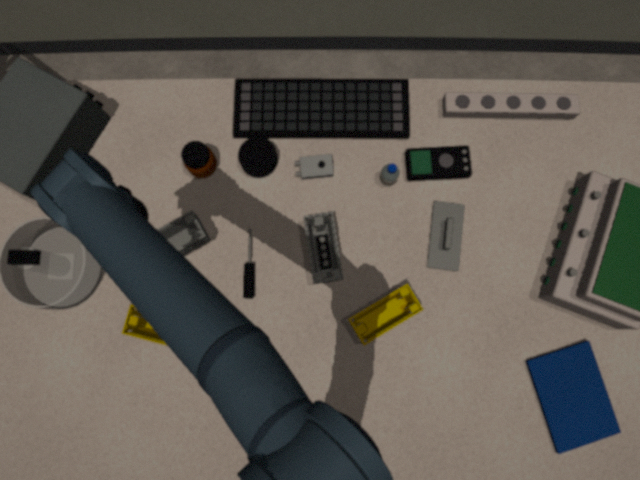

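```bash
python3 - <<'E'
from h import *
plan((.532,.3255,.07,120.5))
E
```

```text
t 3.40 p [0.5295 0.3274 0.1618] phi 120.54 F [0.4 0.6 0.5] w 1.002
slide [-0.009, 0.0037, 0.306] rot [0.0012, 0.0044, 0.0014]
```

Call:
{"name": "apply_moves", "arguments": {"slide": [[-0.009, 0.004, 0.08], [-0.009, 0.004, 0.16], [-0.009, 0.004, 0.24], [-0.009, 0.004, 0.306], [-0.009, 0.004, 0.306], [-0.009, 0.004, 0.306], [-0.009, 0.004, 0.306], [-0.009, 0.004, 0.306]], "rot": [[0, 0, 0], [0, 0, 0], [0, 0, 0], [0, 0, 0], [0, 0, 0], [0, 0, 0], [0, 0, 0], [0, 0, 0]], "grip": [0, 0, 0, 0, 0, 0, 0, 0]}}

```text
time: 4.2
eef_pos: [0.5313, 0.3295, 0.0714]
ee_rot: [0.494, 0.869, 0.001, 0.001]
force: [0.8, -0.2, -0.3]
gripper_width: 0.998
```

```bash
cat >> h.py <<'E'
def crop(o,n,u,v,r,name,a=1.5,w=800,h=600):
    rr=int(r*h/w); f=o[n]["frame"][max(0,v-rr):v+rr,max(0,u-r):u+r,::-1]
    k=min(w/f.shape[1],h/f.shape[0]); 
    cv2.imwrite(f"pics/{name}.png",cv2.convertScaleAbs(cv2.resize(f,None,fx=k,fy=k,interpolation=cv2.INTER_CUBIC),alpha=a)); print("crop origin",max(0,u-r),max(0,v-rr),"scale",k)
E
python3 - <<'E'
from h import *
o=grab("c"); plan()
crop(o,"side",260,350,110,"c1",a=2)
C=cloud(o["side"]).reshape(-1,3)
P=C[(np.hypot(C[:,0]-.529,C[:,1]-.326)<.1)&(C[:,2]>.09)]
for z in np.arange(.09,.20,.01):
    q=P[(P[:,2]>=z)&(P[:,2]<z+.01)]
    if len(q)>3: print("%.2f"%z,len(q),q.min(0).round(3),q.max(0).round(3))
E
```

```text
t 4.30 p [0.5308 0.3295 0.0708] phi 120.82 F [-0.   0.2  0.4] w 0.998
crop origin 150 268 scale 3.6363636363636362
0.09 164 [0.464 0.249 0.09 ] [0.591 0.406 0.092]
0.11 19 [0.481 0.3   0.116] [0.566 0.362 0.12 ]
0.12 113 [0.478 0.297 0.12 ] [0.574 0.363 0.13 ]
0.13 136 [0.478 0.297 0.13 ] [0.574 0.365 0.14 ]
0.14 135 [0.477 0.297 0.14 ] [0.574 0.364 0.15 ]
0.15 123 [0.471 0.301 0.15 ] [0.579 0.367 0.16 ]
0.16 520 [0.46  0.289 0.16 ] [0.599 0.377 0.17 ]
0.17 457 [0.46  0.288 0.17 ] [0.598 0.377 0.18 ]
0.18 633 [0.461 0.291 0.18 ] [0.597 0.376 0.19 ]
0.19 478 [0.462 0.3   0.19 ] [0.596 0.375 0.2  ]
0.20 791 [0.462 0.301 0.2  ] [0.595 0.375 0.21 ]
```

View pics/c1.png

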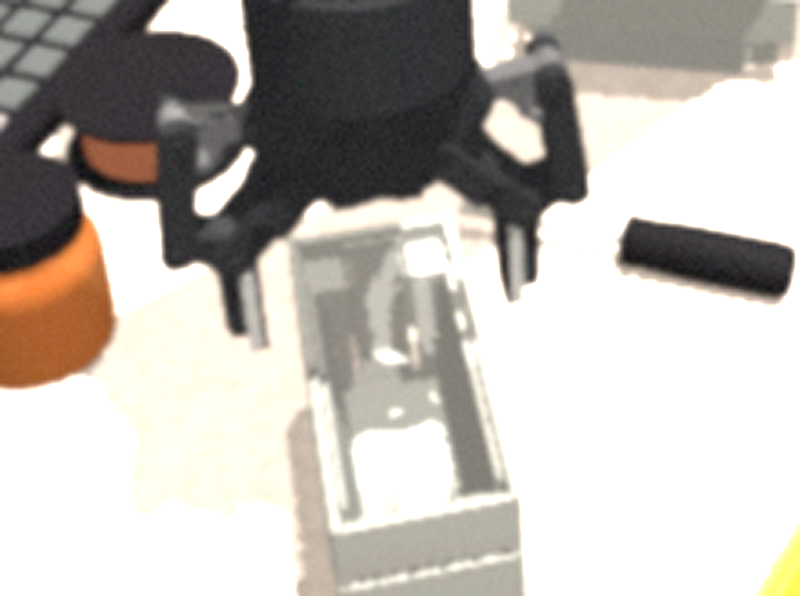

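```bash
python3 - <<'E'
from h import *
plan((.532,.3265,.025,120.5))
E
```

```text
t 4.30 p [0.5308 0.3295 0.0708] phi 120.82 F [-0.   0.2  0.4] w 0.998
slide [-0.0106, -0.002, 0.1527] rot [0.0043, 0.0002, 0.0106]
```

Call:
{"name": "apply_moves", "arguments": {"slide": [[-0.01, -0.002, 0.04], [-0.01, -0.002, 0.08], [-0.01, -0.002, 0.12], [-0.01, -0.002, 0.153], [-0.01, -0.002, 0.153], [-0.01, -0.002, 0.153], [-0.01, -0.002, 0.153], [-0.01, -0.002, 0.153]], "rot": [[0, 0, 0.01], [0, 0, 0.01], [0, 0, 0.01], [0, 0, 0.01], [0, 0, 0.01], [0, 0, 0.01], [0, 0, 0.01], [0, 0, 0.01]], "grip": [0, 0, 0, 0, 0, 0, 0, 0]}}

```text
time: 5.1
eef_pos: [0.5315, 0.3267, 0.0243]
ee_rot: [0.496, 0.868, 0.001, 0.0]
force: [0.2, -0.3, 0.0]
gripper_width: 0.999
```

```bash
python3 - <<'E'
from h import *
o=grab("d"); plan()
crop(o,"side",260,370,110,"d1",a=1.6)
E
```

```text
t 5.20 p [0.5315 0.3264 0.0243] phi 120.53 F [-0.3 -0.  -0.1] w 1.000
crop origin 150 288 scale 3.6363636363636362
```

View pics/d1.png

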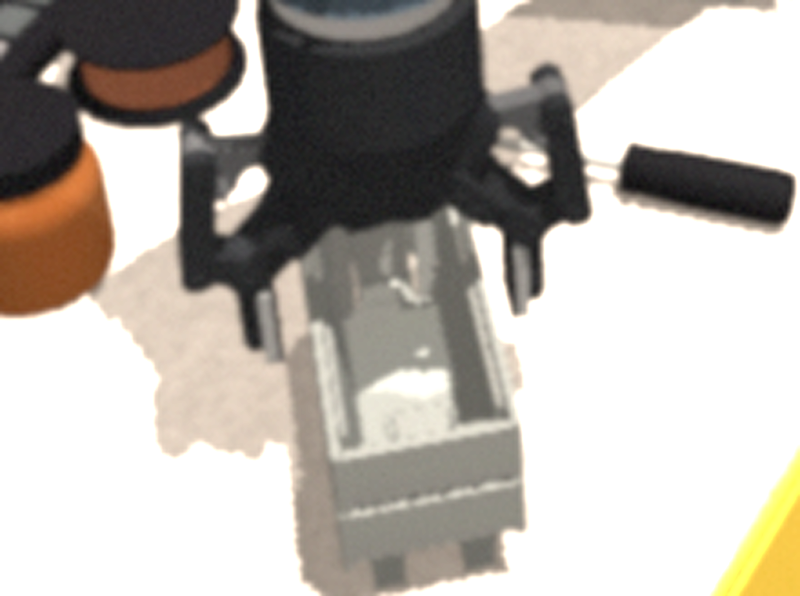

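Call:
{"name": "apply_moves", "arguments": {"slide": [[0, 0, 0], [0, 0, 0], [0, 0, 0], [0, 0, 0], [0, 0, 0], [0, 0, 0], [0, 0, 0], [0, 0, 0]], "rot": [[0, 0, 0], [0, 0, 0], [0, 0, 0], [0, 0, 0], [0, 0, 0], [0, 0, 0], [0, 0, 0], [0, 0, 0]], "grip": [1, 1, 1, 1, 1, 1, 1, 1], "grip_force": 40}}

```text
time: 6.0
eef_pos: [0.5313, 0.3264, 0.0241]
ee_rot: [0.496, 0.868, 0.0, 0.0]
force: [-0.8, -1.3, 5.3]
gripper_width: 0.764
```

```bash
python3 - <<'E'
from h import *
o=grab("e"); plan()
crop(o,"side",260,370,110,"e1",a=1.6)
E
```

```text
t 6.10 p [0.5313 0.3264 0.0241] phi 120.53 F [-1.2 -0.9  5.2] w 0.765
crop origin 150 288 scale 3.6363636363636362
```

View pics/e1.png

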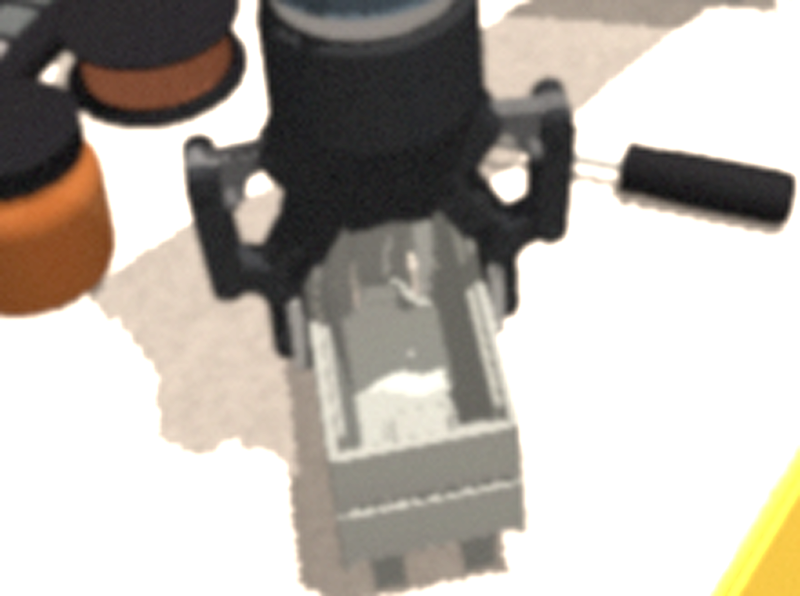

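Call:
{"name": "apply_moves", "arguments": {"slide": [[0, 0, -0.03], [0, 0, -0.07], [0, 0, -0.12], [0, 0, -0.18], [0, 0, -0.25], [0, 0, -0.32], [0, 0, -0.38], [0, 0, -0.4]], "rot": [[0, 0, 0], [0, 0, 0], [0, 0, 0], [0, 0, 0], [0, 0, 0], [0, 0, 0], [0, 0, 0], [0, 0, 0]], "grip": [1, 1, 1, 1, 1, 1, 1, 1]}}

```text
time: 6.9
eef_pos: [0.5325, 0.3276, 0.1473]
ee_rot: [0.496, 0.868, 0.002, 0.001]
force: [-0.4, -0.3, -2.1]
gripper_width: 0.767
```

```bash
python3 - <<'E'
from h import *
o=grab("f"); plan((.530,.22,.15,148),(.5226,.09,.15,174),(.5226,-.0075,.15,189.3))
rimfit(o,(.53,.325),.06); 
crop(o,"side",260,340,130,"f1",a=1.6)
E
```

```text
t 7.00 p [0.5318 0.3268 0.1454] phi 120.53 F [ 0.7  0.5 -2. ] w 0.765
slide [-0.3035, -0.186, -0.016] rot [0.0056, 0.0018, -0.9156]
slide [-0.2087, -0.3806, 0.0] rot [0.0, 0.0, -0.8667]
slide [-0.034, -0.3232, 0.0] rot [0.0, 0.0, -0.51]
top 154 c 0.5534 0.2876  67.3 x 62.6 mm  ang 30.8
side 890 c 0.5206 0.3380  132.1 x 65.8 mm  ang -59.6
crop origin 130 243 scale 3.076923076923077
```

View pics/f1.png

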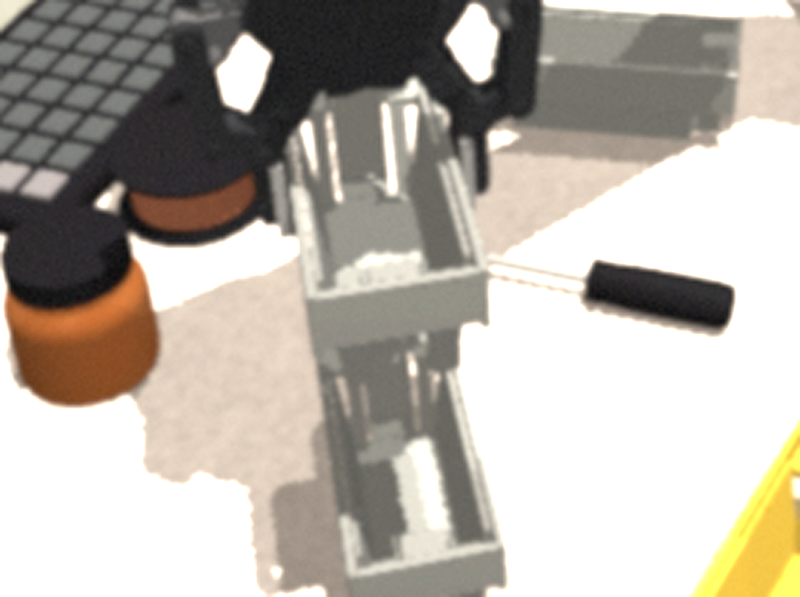

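Call:
{"name": "apply_moves", "arguments": {"slide": [[-0.04, -0.03, 0], [-0.09, -0.05, 0], [-0.14, -0.08, 0], [-0.19, -0.11, 0], [-0.24, -0.15, -0.01], [-0.28, -0.17, -0.01], [-0.3, -0.186, -0.016], [-0.3, -0.186, -0.016]], "rot": [[0, 0, -0.12], [0, 0, -0.26], [0, 0, -0.4], [0, 0, -0.54], [0, 0, -0.68], [0, 0, -0.82], [0, 0, -0.916], [0, 0, -0.916]], "grip": [1, 1, 1, 1, 1, 1, 1, 1]}}

```text
time: 7.8
eef_pos: [0.5281, 0.2176, 0.147]
ee_rot: [0.277, 0.961, -0.001, -0.001]
force: [-0.2, -0.6, -3.0]
gripper_width: 0.763
```

Call:
{"name": "apply_moves", "arguments": {"slide": [[-0.03, -0.05, 0], [-0.06, -0.11, 0], [-0.1, -0.17, 0], [-0.13, -0.23, 0], [-0.16, -0.29, 0], [-0.19, -0.35, 0], [-0.21, -0.38, 0], [-0.21, -0.38, 0]], "rot": [[0, 0, -0.12], [0, 0, -0.26], [0, 0, -0.4], [0, 0, -0.54], [0, 0, -0.68], [0, 0, -0.8], [0, 0, -0.866], [0, 0, -0.866]], "grip": [1, 1, 1, 1, 1, 1, 1, 1]}}

```text
time: 8.6
eef_pos: [0.5214, 0.0882, 0.1474]
ee_rot: [0.054, 0.999, -0.001, -0.001]
force: [-0.1, -0.8, -1.9]
gripper_width: 0.763
```

```bash
python3 - <<'E'
from h import *
plan((.5226,-.0075,.11,189.3))
E
```

```text
t 8.60 p [0.5214 0.0882 0.1474] phi 173.75 F [-0.1 -0.8 -1.9] w 0.763
slide [-0.039, -0.3164, 0.125] rot [-0.0017, -0.0031, -0.5182]
```

Call:
{"name": "apply_moves", "arguments": {"slide": [[0, -0.04, 0.01], [-0.01, -0.09, 0.03], [-0.02, -0.14, 0.05], [-0.02, -0.19, 0.07], [-0.03, -0.24, 0.09], [-0.04, -0.29, 0.11], [-0.04, -0.316, 0.125], [-0.04, -0.316, 0.125]], "rot": [[0, 0, -0.07], [0, 0, -0.14], [0, 0, -0.22], [0, 0, -0.3], [0, 0, -0.38], [0, 0, -0.46], [0, 0, -0.518], [0, 0, -0.518]], "grip": [1, 1, 1, 1, 1, 1, 1, 1]}}

```text
time: 9.4
eef_pos: [0.5229, -0.0055, 0.1098]
ee_rot: [-0.082, 0.997, 0.0, -0.001]
force: [-0.2, 0.7, -1.5]
gripper_width: 0.769
```

```bash
python3 - <<'E'
from h import *
o=grab("g"); plan((.5226,-.0075,.06,189.3))
rimfit(o,(.5226,-.0075),.06) 
for z in (.172,.175,.178):rimfit(o,(.5226,-.0075),z,tol=.005)
crop(o,"side",330,230,110,"g1",a=1.6)
crop(o,"top",320,240,100,"g2",a=1.6)
E
```

```text
t 9.50 p [ 0.5237 -0.0036  0.1108] phi -170.47 F [-0.6 -0.3 -1.8] w 0.765
slide [0.0058, -0.0124, 0.1693] rot [0.0028, 0.0002, 0.0076]
top 32 c 0.4742 0.0167  66.6 x 16.7 mm  ang 23.5
side 659 c 0.5177 -0.0016  149.3 x 76.4 mm  ang 9.3
top 95 c 0.4768 0.0171  67.9 x 15.4 mm  ang 18.9
side 907 c 0.5188 -0.0004  150.3 x 96.3 mm  ang 9.4
top 103 c 0.4765 0.0170  67.7 x 15.3 mm  ang 18.9
side 667 c 0.5176 0.0035  149.2 x 92.4 mm  ang 9.4
top 75 c 0.4766 0.0174  66.3 x 14.7 mm  ang 18.9
side 399 c 0.5167 0.0057  148.0 x 85.0 mm  ang 9.3
crop origin 220 148 scale 3.6363636363636362
crop origin 220 165 scale 4.0
```

View pics/g1.png

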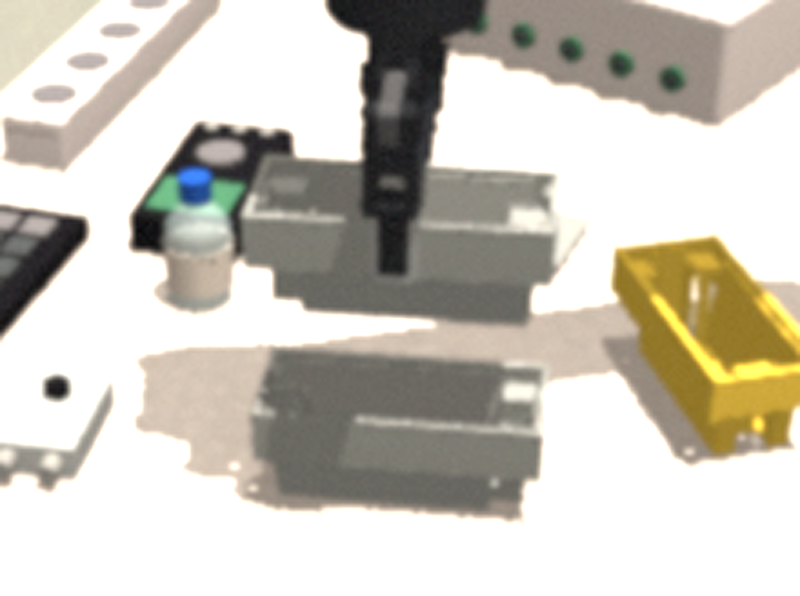

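View pics/g2.png

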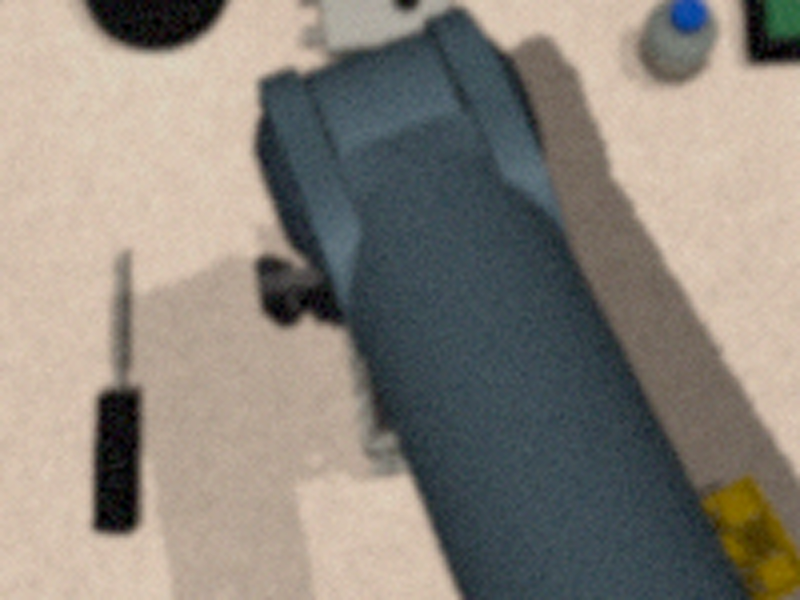

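```bash
cat >> h.py <<'E'
def face(o,c0,rim,yaw,n="side",r=.09):
    """near (v+) outer face of the rim band, and end extents, in the tray axes"""
    c=o[n];C=cloud(c);a=np.radians(yaw);u=np.array([np.cos(a),np.sin(a)]);v=np.array([-u[1],u[0]])
    g=c["frame"].max(2)
    D=C[...,:2]-np.array(c0); pu=D@u;pv=D@v
    m=(C[...,2]>rim-.024)&(C[...,2]<rim-.006)&(abs(pu)<.085)&(pv>.02)&(pv<.05)&(g>55)
    q=pv[m]; s=np.polyfit(pu[m],pv[m],1)
    q=q[abs(q-np.median(q))<.006]
    print("face",m.sum(),"v med %.4f"%np.median(q),"yaw err %.2f"%np.degrees(s[0]),"u ext",np.percentile(pu[m],[.5,99.5]).round(4))
E
python3 - <<'E'
from h import *
o=load("g")
face(o,(.5226,-.0075),.06,9.3)
face(o,(.5226,-.0075),.176,9.3)
a=load("a"); face(a,(.5226,-.0075),.06,9.3)
E
```

```text
face 631 v med 0.0328 yaw err 0.03 u ext [-0.0779  0.0698]
face 712 v med 0.0341 yaw err 0.03 u ext [-0.0771  0.0712]
face 635 v med 0.0329 yaw err 0.01 u ext [-0.078   0.0701]
```

```bash
python3 - <<'E'
from h import *
plan((.5222,-.0072,.062,189.3))
E
```

```text
t 9.50 p [ 0.5237 -0.0036  0.1108] phi -170.47 F [-0.6 -0.3 -1.8] w 0.765
slide [0.007, -0.0112, 0.1627] rot [0.0028, 0.0002, 0.0076]
```

Call:
{"name": "apply_moves", "arguments": {"slide": [[0.007, -0.01, 0.03], [0.007, -0.01, 0.07], [0.007, -0.01, 0.11], [0.007, -0.01, 0.15], [0.007, -0.01, 0.162], [0.007, -0.01, 0.162], [0.007, -0.01, 0.162], [0.007, -0.01, 0.162]], "rot": [[0, 0, 0.003], [0, 0, 0.003], [0, 0, 0.003], [0, 0, 0.003], [0, 0, 0.003], [0, 0, 0.003], [0, 0, 0.003], [0, 0, 0.003]], "grip": [1, 1, 1, 1, 1, 1, 1, 1]}}

```text
time: 10.3
eef_pos: [0.5228, -0.0085, 0.0629]
ee_rot: [-0.082, 0.997, -0.0, 0.001]
force: [-0.4, 1.0, -1.3]
gripper_width: 0.764
```

```bash
python3 - <<'E'
from h import *
plan()
o=grab("i"); plan((.5222,-.0072,.044,189.3))
face(o,(.5226,-.0075),.06,9.3)
face(o,(.5226,-.0075),.128,9.3)
E
```

```text
t 10.30 p [ 0.5228 -0.0085  0.0629] phi -170.56 F [-0.4  1.  -1.3] w 0.764
t 10.40 p [ 0.5227 -0.0086  0.0629] phi -170.57 F [ 0.2  1.  -1.8] w 0.766
slide [0.0011, 0.0051, 0.0629] rot [-0.0007, 0.0024, 0.0045]
face 630 v med 0.0329 yaw err 0.27 u ext [-0.078   0.0698]
face 640 v med 0.0312 yaw err -0.01 u ext [-0.0779  0.0698]
```

Call:
{"name": "apply_moves", "arguments": {"slide": [[0, 0.0056, 0.01], [0, 0.0056, 0.02], [0, 0.0056, 0.03], [0, 0.0056, 0.04], [0, 0.0056, 0.05], [0, 0.0056, 0.056], [0, 0.0056, 0.06], [0, 0.0056, 0.06]], "rot": [[0, 0, 0], [0, 0, 0], [0, 0, 0], [0, 0, 0], [0, 0, 0], [0, 0, 0], [0, 0, 0], [0, 0, 0]], "grip": [1, 1, 1, 1, 1, 1, 1, 1]}}

```text
time: 11.2
eef_pos: [0.5217, -0.007, 0.0441]
ee_rot: [-0.082, 0.997, 0.0, -0.0]
force: [0.5, 0.0, -3.0]
gripper_width: 0.766
```

```bash
python3 - <<'E'
from h import *
plan()
o=grab("j"); plan()
face(o,(.5226,-.0075),.06,9.3)
face(o,(.5226,-.0075),.111,9.3)
crop(o,"side",330,230,90,"j1",a=1.6)
E
```

```text
t 11.20 p [ 0.5217 -0.007   0.0441] phi -170.56 F [ 0.5  0.  -3. ] w 0.766
t 11.30 p [ 0.5219 -0.007   0.0443] phi -170.56 F [-0.5  0.2 -1.5] w 0.767
face 633 v med 0.0328 yaw err -0.00 u ext [-0.078   0.0698]
face 615 v med 0.0328 yaw err 0.10 u ext [-0.0789  0.0701]
crop origin 240 163 scale 4.444444444444445
```

View pics/j1.png

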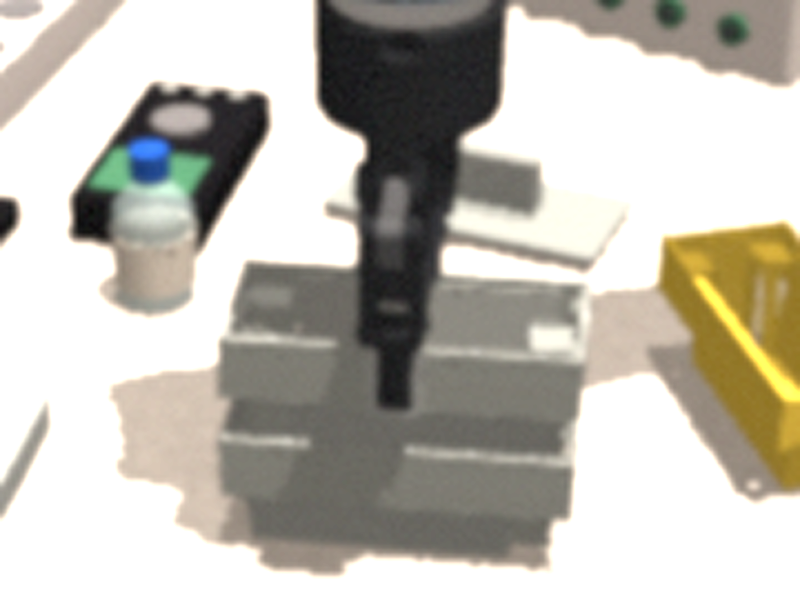

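Call:
{"name": "apply_moves", "arguments": {"slide": [[0, 0, 0.002], [0, 0, 0.004], [0, 0, 0.006], [0, 0, 0.007], [0, 0, 0.007], [0, 0, 0.007], [0, 0, 0.007], [0, 0, 0.007]], "rot": [[0, 0, 0], [0, 0, 0], [0, 0, 0], [0, 0, 0], [0, 0, 0], [0, 0, 0], [0, 0, 0], [0, 0, 0]], "grip": [1, 1, 1, 1, 1, 1, 1, 1]}}

```text
time: 12.1
eef_pos: [0.5221, -0.007, 0.0434]
ee_rot: [-0.082, 0.997, -0.001, -0.0]
force: [-3.4, -0.4, 6.4]
gripper_width: 0.771
```

Call:
{"name": "apply_moves", "arguments": {"slide": [[0, 0, -0.003], [0, 0, -0.003], [0, 0, -0.003], [0, 0, -0.003], [0, 0, -0.003], [0, 0, -0.003], [0, 0, -0.003], [0, 0, -0.003]], "rot": [[0, 0, 0], [0, 0, 0], [0, 0, 0], [0, 0, 0], [0, 0, 0], [0, 0, 0], [0, 0, 0], [0, 0, 0]], "grip": [0.6, 0.4, 0.2, 0, 0, 0, 0, 0]}}

```text
time: 12.9
eef_pos: [0.5219, -0.007, 0.0431]
ee_rot: [-0.082, 0.997, 0.0, -0.0]
force: [-0.1, -1.0, 0.4]
gripper_width: 0.997
```

Call:
{"name": "apply_moves", "arguments": {"slide": [[0, 0, -0.03], [0, 0, -0.08], [0, 0, -0.15], [0, 0, -0.25], [0, 0, -0.35], [0, 0, -0.4], [0, 0, -0.4], [0, 0, -0.4]], "rot": [[0, 0, 0], [0, 0, 0], [0, 0, 0], [0, 0, 0], [0, 0, 0], [0, 0, 0], [0, 0, 0], [0, 0, 0]], "grip": [0, 0, 0, 0, 0, 0, 0, 0]}}

```text
time: 13.7
eef_pos: [0.5215, -0.0073, 0.1629]
ee_rot: [-0.082, 0.997, -0.0, -0.0]
force: [-0.1, -0.1, -0.6]
gripper_width: 0.999
```

```bash
python3 - <<'E'
from h import *
o=grab("k"); plan((.5226,.09,.17,160),(.53,.22,.16,131),(.531,.3255,.1,120.5))
face(o,(.5226,-.0075),.06,9.3)
face(o,(.5226,-.0075),.11,9.3)
rimfit(o,(.53,.325),.06)
rimfit(o,(.5226,-.0075),.11)
crop(o,"side",330,230,90,"k1",a=1.6)
E
```

```text
t 13.80 p [ 0.5204 -0.0073  0.1615] phi -170.57 F [-0.3  0.6 -0.6] w 1.000
slide [-0.0602, 0.3189, -0.0282] rot [-0.0003, -0.0058, 0.9809]
slide [0.125, 0.4156, 0.0333] rot [0.0, 0.0, 0.9667]
slide [0.2632, 0.2332, 0.2] rot [0.0, 0.0, 0.35]
face 632 v med 0.0329 yaw err 0.02 u ext [-0.078   0.0698]
face 688 v med 0.0325 yaw err 0.01 u ext [-0.0781  0.0704]
top 556 c 0.5311 0.3254  150.7 x 68.2 mm  ang -59.5
side 1191 c 0.5265 0.3280  155.0 x 65.8 mm  ang -59.6
top 46 c 0.4694 0.0149  52.0 x 6.5 mm  ang 14.5
side 645 c 0.5172 -0.0015  148.8 x 75.2 mm  ang 9.5
crop origin 240 163 scale 4.444444444444445
```

View pics/k1.png

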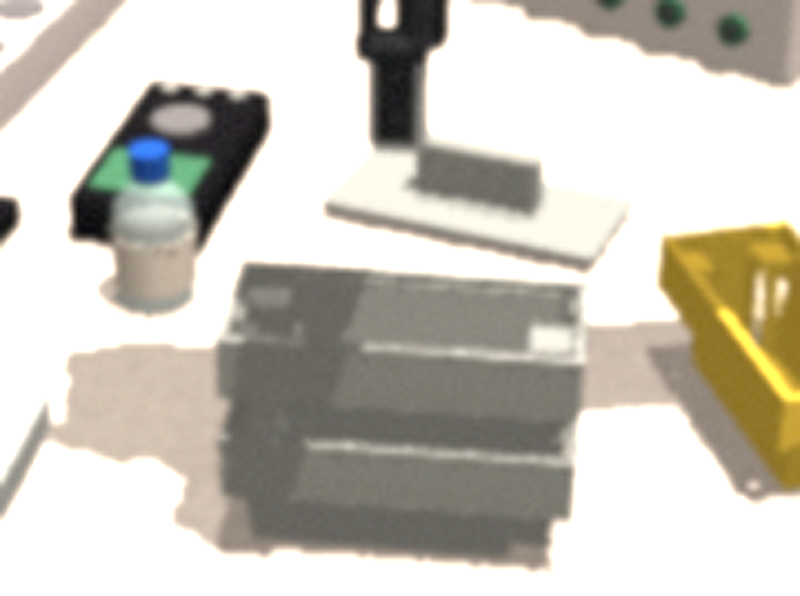

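Call:
{"name": "apply_moves", "arguments": {"slide": [[-0.01, 0.06, -0.02], [-0.02, 0.14, -0.03], [-0.04, 0.22, -0.03], [-0.06, 0.32, -0.03], [-0.06, 0.32, -0.03], [-0.06, 0.32, -0.03], [-0.06, 0.32, -0.03], [-0.06, 0.32, -0.03]], "rot": [[0, 0, 0.2], [0, 0, 0.45], [0, 0, 0.7], [0, 0, 0.98], [0, 0, 0.98], [0, 0, 0.98], [0, 0, 0.98], [0, 0, 0.98]], "grip": [0, 0, 0, 0, 0, 0, 0, 0]}}

```text
time: 14.6
eef_pos: [0.5236, 0.0889, 0.1713]
ee_rot: [0.174, 0.985, -0.0, -0.001]
force: [0.2, 0.3, 0.2]
gripper_width: 1.001
```

Call:
{"name": "apply_moves", "arguments": {"slide": [[0.03, 0.1, 0.01], [0.06, 0.2, 0.02], [0.09, 0.3, 0.03], [0.125, 0.416, 0.033], [0.125, 0.416, 0.033], [0.125, 0.416, 0.033], [0.125, 0.416, 0.033], [0.125, 0.416, 0.033]], "rot": [[0, 0, 0.25], [0, 0, 0.5], [0, 0, 0.75], [0, 0, 0.967], [0, 0, 0.967], [0, 0, 0.967], [0, 0, 0.967], [0, 0, 0.967]], "grip": [0, 0, 0, 0, 0, 0, 0, 0]}}

```text
time: 15.4
eef_pos: [0.5318, 0.2182, 0.1619]
ee_rot: [0.416, 0.909, -0.001, 0.0]
force: [0.1, 0.7, 0.0]
gripper_width: 1.001
```

```bash
python3 - <<'E'
from h import *
plan((.5315,.326,.08,120.5))
E
```

```text
t 15.40 p [0.5318 0.2182 0.1619] phi 130.85 F [0.1 0.7 0. ] w 1.001
slide [0.2727, 0.2344, 0.2724] rot [-0.0019, 0.0017, 0.3449]
```

Call:
{"name": "apply_moves", "arguments": {"slide": [[0.06, 0.06, 0.05], [0.13, 0.12, 0.1], [0.2, 0.18, 0.15], [0.273, 0.234, 0.2], [0.273, 0.234, 0.272], [0.273, 0.234, 0.272], [0.273, 0.234, 0.272], [0.273, 0.234, 0.272]], "rot": [[0, 0, 0.1], [0, 0, 0.2], [0, 0, 0.3], [0, 0, 0.345], [0, 0, 0.345], [0, 0, 0.345], [0, 0, 0.345], [0, 0, 0.345]], "grip": [0, 0, 0, 0, 0, 0, 0, 0]}}

```text
time: 16.2
eef_pos: [0.532, 0.3273, 0.0816]
ee_rot: [0.496, 0.868, 0.0, 0.001]
force: [0.3, -0.3, 1.4]
gripper_width: 1.003
```

```bash
python3 - <<'E'
from h import *
plan((.5315,.326,-.003,120.5))
E
```

```text
t 16.20 p [0.532  0.3273 0.0816] phi 120.53 F [ 0.3 -0.3  1.4] w 1.003
slide [-0.0025, -0.0041, 0.2821] rot [0.0029, 0.0017, 0.0009]
```

Call:
{"name": "apply_moves", "arguments": {"slide": [[-0.002, -0.004, 0.06], [-0.002, -0.004, 0.12], [-0.002, -0.004, 0.18], [-0.002, -0.004, 0.23], [-0.002, -0.004, 0.26], [-0.002, -0.004, 0.282], [-0.002, -0.004, 0.282], [-0.002, -0.004, 0.282]], "rot": [[0, 0, 0], [0, 0, 0], [0, 0, 0], [0, 0, 0], [0, 0, 0], [0, 0, 0], [0, 0, 0], [0, 0, 0]], "grip": [0, 0, 0, 0, 0, 0, 0, 0]}}

```text
time: 17.0
eef_pos: [0.53, 0.328, -0.0037]
ee_rot: [0.495, 0.869, 0.0, 0.0]
force: [-0.0, 0.1, -0.2]
gripper_width: 1.005
```

```bash
python3 - <<'E'
from h import *
o=grab("l"); plan()
crop(o,"side",260,380,110,"l1",a=1.6)
E
```

```text
t 17.10 p [ 0.5304  0.3282 -0.0031] phi 120.69 F [-0.7  0.1 -0.2] w 1.002
crop origin 150 298 scale 3.6363636363636362
```

View pics/l1.png

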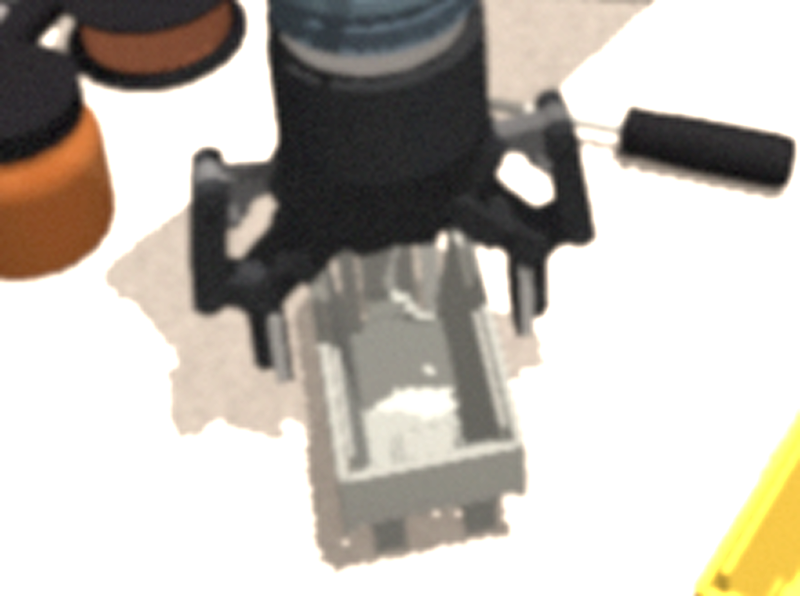

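Call:
{"name": "apply_moves", "arguments": {"slide": [[0, 0, 0], [0, 0, 0], [0, 0, 0], [0, 0, 0], [0, 0, 0], [0, 0, 0], [0, 0, 0], [0, 0, 0]], "rot": [[0, 0, 0], [0, 0, 0], [0, 0, 0], [0, 0, 0], [0, 0, 0], [0, 0, 0], [0, 0, 0], [0, 0, 0]], "grip": [1, 1, 1, 1, 1, 1, 1, 1], "grip_force": 40}}

```text
time: 17.9
eef_pos: [0.5304, 0.328, -0.0031]
ee_rot: [0.495, 0.869, 0.001, 0.0]
force: [-0.0, -0.6, 5.3]
gripper_width: 0.763
```

Call:
{"name": "apply_moves", "arguments": {"slide": [[0, 0, -0.03], [0, 0, -0.09], [0, 0, -0.17], [0, 0, -0.26], [0, 0, -0.36], [0, 0, -0.46], [0, 0, -0.56], [0, 0, -0.6]], "rot": [[0, 0, 0], [0, 0, 0], [0, 0, 0], [0, 0, 0], [0, 0, 0], [0, 0, 0], [0, 0, 0], [0, 0, 0]], "grip": [1, 1, 1, 1, 1, 1, 1, 1]}}

```text
time: 18.7
eef_pos: [0.531, 0.3291, 0.1803]
ee_rot: [0.495, 0.869, 0.003, 0.001]
force: [-0.3, 0.3, -2.2]
gripper_width: 0.76
```

```bash
python3 - <<'E'
from h import *
plan((.532,.24,.19,92),(.525,.13,.19,64),(.5222,.05,.19,36),(.5222,-.0072,.16,9.5))
E
```

```text
t 18.70 p [0.531  0.3291 0.1803] phi 120.70 F [-0.3  0.3 -2.2] w 0.760
slide [-0.257, -0.1484, -0.0333] rot [0.0113, -0.0031, 0.9567]
slide [-0.3656, -0.0361, 0.0] rot [0.0, 0.0, 0.9333]
slide [-0.2438, 0.1085, 0.0] rot [0.0, 0.0, 0.9333]
slide [-0.1121, 0.1543, 0.1] rot [0.0, 0.0, 0.8833]
```

Call:
{"name": "apply_moves", "arguments": {"slide": [[-0.04, -0.02, 0], [-0.08, -0.05, -0.01], [-0.12, -0.07, -0.01], [-0.16, -0.09, -0.02], [-0.2, -0.12, -0.03], [-0.24, -0.14, -0.03], [-0.257, -0.148, -0.033], [-0.257, -0.148, -0.033]], "rot": [[0, 0, 0.12], [0, 0, 0.26], [0, 0, 0.4], [0, 0, 0.55], [0, 0, 0.7], [0, 0, 0.85], [0, 0, 0.957], [0, 0, 0.957]], "grip": [1, 1, 1, 1, 1, 1, 1, 1]}}

```text
time: 19.5
eef_pos: [0.5305, 0.2365, 0.1851]
ee_rot: [0.696, 0.718, -0.001, 0.0]
force: [0.4, -0.4, -2.4]
gripper_width: 0.767
```

Call:
{"name": "apply_moves", "arguments": {"slide": [[-0.05, 0, 0], [-0.11, -0.01, 0], [-0.17, -0.02, 0], [-0.23, -0.02, 0], [-0.29, -0.03, 0], [-0.34, -0.03, 0], [-0.366, -0.036, 0], [-0.366, -0.036, 0]], "rot": [[0, 0, 0.12], [0, 0, 0.26], [0, 0, 0.4], [0, 0, 0.55], [0, 0, 0.7], [0, 0, 0.85], [0, 0, 0.933], [0, 0, 0.933]], "grip": [1, 1, 1, 1, 1, 1, 1, 1]}}

```text
time: 20.3
eef_pos: [0.5234, 0.1275, 0.1855]
ee_rot: [0.848, 0.53, -0.001, 0.0]
force: [-0.1, 0.1, -2.3]
gripper_width: 0.761
```

Call:
{"name": "apply_moves", "arguments": {"slide": [[-0.03, 0.01, 0], [-0.07, 0.03, 0], [-0.11, 0.05, 0], [-0.15, 0.07, 0], [-0.19, 0.08, 0], [-0.22, 0.1, 0], [-0.244, 0.108, 0], [-0.244, 0.108, 0]], "rot": [[0, 0, 0.12], [0, 0, 0.26], [0, 0, 0.4], [0, 0, 0.55], [0, 0, 0.7], [0, 0, 0.85], [0, 0, 0.933], [0, 0, 0.933]], "grip": [1, 1, 1, 1, 1, 1, 1, 1]}}

```text
time: 21.1
eef_pos: [0.5207, 0.0482, 0.1857]
ee_rot: [0.951, 0.309, -0.0, 0.0]
force: [0.3, -0.3, -2.8]
gripper_width: 0.765
```

```bash
python3 - <<'E'
from h import *
plan((.5222,-.0072,.14,9.3))
E
```

```text
t 21.10 p [0.5207 0.0482 0.1857] phi 36.02 F [ 0.3 -0.3 -2.8] w 0.765
slide [-0.1045, 0.1524, 0.1524] rot [-0.0001, 0.0008, 0.8908]
```

Call:
{"name": "apply_moves", "arguments": {"slide": [[-0.01, 0.02, 0.01], [-0.03, 0.04, 0.03], [-0.05, 0.06, 0.05], [-0.06, 0.09, 0.07], [-0.08, 0.12, 0.09], [-0.1, 0.14, 0.11], [-0.105, 0.152, 0.12], [-0.105, 0.152, 0.12]], "rot": [[0, 0, 0.12], [0, 0, 0.26], [0, 0, 0.4], [0, 0, 0.53], [0, 0, 0.66], [0, 0, 0.8], [0, 0, 0.89], [0, 0, 0.89]], "grip": [1, 1, 1, 1, 1, 1, 1, 1]}}

```text
time: 21.9
eef_pos: [0.5218, -0.0064, 0.1493]
ee_rot: [0.997, 0.082, -0.001, -0.0]
force: [0.6, -0.3, -1.2]
gripper_width: 0.763
```

```bash
python3 - <<'E'
from h import *
plan()
o=grab("n"); plan((.5222,-.0072,.113,9.3))
face(o,(.5226,-.0075),.11,9.3)
z=bot.sense()["eef_pos"][2]
face(o,(.5226,-.0075),z+.063,9.3)
crop(o,"side",330,210,110,"n1",a=1.6)
E
```

```text
t 21.90 p [ 0.5218 -0.0064  0.1493] phi 9.40 F [ 0.6 -0.3 -1.2] w 0.763
t 22.00 p [ 0.5223 -0.0056  0.15  ] phi 9.49 F [-0.2 -0.6 -2. ] w 0.762
slide [-0.0013, 0.0053, 0.1232] rot [-0.0016, -0.0007, 0.0063]
face 681 v med 0.0325 yaw err 0.13 u ext [-0.0781  0.0703]
face 751 v med 0.0333 yaw err -0.02 u ext [-0.0797  0.0683]
crop origin 220 128 scale 3.6363636363636362
```

View pics/n1.png

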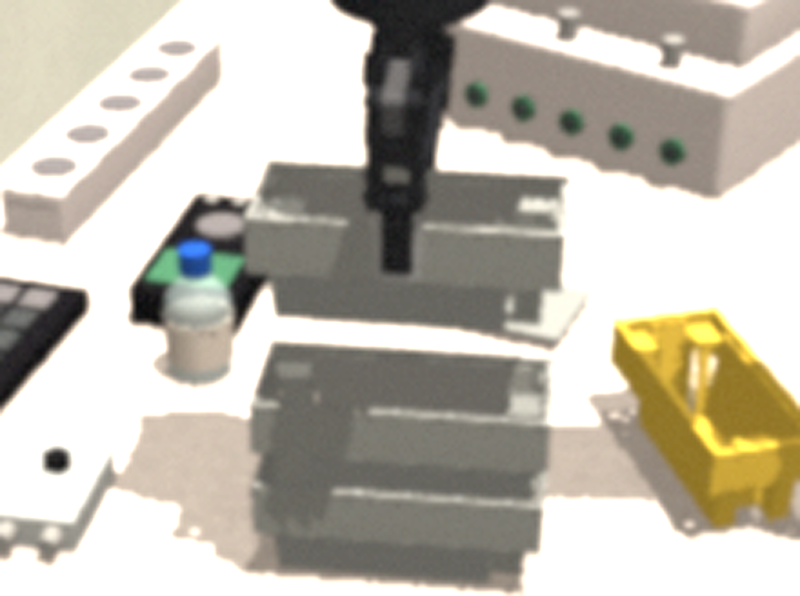

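Call:
{"name": "apply_moves", "arguments": {"slide": [[0.006, 0.003, 0.03], [0.006, 0.003, 0.06], [0.006, 0.003, 0.09], [0.006, 0.003, 0.11], [0.006, 0.003, 0.12], [0.006, 0.003, 0.12], [0.006, 0.003, 0.12], [0.006, 0.003, 0.12]], "rot": [[0, 0, 0], [0, 0, 0], [0, 0, 0], [0, 0, 0], [0, 0, 0], [0, 0, 0], [0, 0, 0], [0, 0, 0]], "grip": [1, 1, 1, 1, 1, 1, 1, 1]}}

```text
time: 22.8
eef_pos: [0.5245, -0.0076, 0.1143]
ee_rot: [0.997, 0.081, 0.001, 0.0]
force: [0.1, 0.2, -1.2]
gripper_width: 0.765
```

```bash
python3 - <<'E'
from h import *
plan()
o=grab("p"); plan((.5222,-.0072,.097,9.3))
face(o,(.5226,-.0075),.11,9.3)
z=bot.sense()["eef_pos"][2]
face(o,(.5226,-.0075),z+.063,9.3)
E
```

```text
t 22.80 p [ 0.5245 -0.0076  0.1143] phi 9.29 F [ 0.1  0.2 -1.2] w 0.765
t 22.90 p [ 0.5245 -0.0075  0.1144] phi 9.29 F [ 0.3 -0.2 -1.9] w 0.766
slide [-0.0074, -0.0024, 0.0578] rot [0.0004, -0.0019, -0.0002]
face 688 v med 0.0326 yaw err 0.22 u ext [-0.0776  0.0701]
face 703 v med 0.0318 yaw err -0.02 u ext [-0.0768  0.0719]
```

Call:
{"name": "apply_moves", "arguments": {"slide": [[-0.004, -0.0025, 0.01], [-0.004, -0.0025, 0.02], [-0.004, -0.0025, 0.03], [-0.004, -0.0025, 0.04], [-0.004, -0.0025, 0.048], [-0.004, -0.0025, 0.054], [-0.004, -0.0025, 0.054], [-0.004, -0.0025, 0.054]], "rot": [[0, 0, 0], [0, 0, 0], [0, 0, 0], [0, 0, 0], [0, 0, 0], [0, 0, 0], [0, 0, 0], [0, 0, 0]], "grip": [1, 1, 1, 1, 1, 1, 1, 1]}}

```text
time: 23.7
eef_pos: [0.5228, -0.007, 0.0977]
ee_rot: [0.997, 0.081, 0.0, -0.0]
force: [0.4, 0.1, -1.8]
gripper_width: 0.764
```

```bash
python3 - <<'E'
from h import *
o=grab("q"); plan((.5222,-.0072,.097,9.3))
face(o,(.5226,-.0075),.11,9.3)
z=bot.sense()["eef_pos"][2]
face(o,(.5226,-.0075),z+.063,9.3)
E
```

```text
t 23.80 p [ 0.523  -0.007   0.0979] phi 9.29 F [ 0.6 -0.9 -2.8] w 0.768
slide [-0.0026, 0.0002, 0.0028] rot [0.0001, -0.0007, -0.0003]
face 695 v med 0.0327 yaw err -0.02 u ext [-0.078   0.0702]
face 694 v med 0.0327 yaw err -0.15 u ext [-0.0781  0.0706]
```

Call:
{"name": "apply_moves", "arguments": {"slide": [[0, 0, 0.002], [0, 0, 0.004], [0, 0, 0.006], [0, 0, 0.007], [0, 0, 0.007], [0, 0, 0.007], [0, 0, 0.007], [0, 0, 0.007]], "rot": [[0, 0, 0], [0, 0, 0], [0, 0, 0], [0, 0, 0], [0, 0, 0], [0, 0, 0], [0, 0, 0], [0, 0, 0]], "grip": [1, 1, 1, 1, 1, 1, 1, 1]}}

```text
time: 24.6
eef_pos: [0.5228, -0.007, 0.0957]
ee_rot: [0.997, 0.081, -0.0, 0.0]
force: [-0.9, -0.7, 0.6]
gripper_width: 0.766
```

Call:
{"name": "apply_moves", "arguments": {"slide": [[0, 0, 0.001], [0, 0, 0.002], [0, 0, 0.003], [0, 0, 0.003], [0, 0, 0.003], [0, 0, 0.003], [0, 0, 0.003], [0, 0, 0.003]], "rot": [[0, 0, 0], [0, 0, 0], [0, 0, 0], [0, 0, 0], [0, 0, 0], [0, 0, 0], [0, 0, 0], [0, 0, 0]], "grip": [1, 1, 1, 1, 1, 1, 1, 1]}}

```text
time: 25.4
eef_pos: [0.5228, -0.007, 0.0957]
ee_rot: [0.997, 0.081, -0.0, 0.0]
force: [-3.9, -0.7, 6.4]
gripper_width: 0.762
```

Seated (contact 6 N). Release and rise.

Call:
{"name": "apply_moves", "arguments": {"slide": [[0, 0, -0.003], [0, 0, -0.003], [0, 0, -0.003], [0, 0, -0.003], [0, 0, -0.003], [0, 0, -0.003], [0, 0, -0.003], [0, 0, -0.003]], "rot": [[0, 0, 0], [0, 0, 0], [0, 0, 0], [0, 0, 0], [0, 0, 0], [0, 0, 0], [0, 0, 0], [0, 0, 0]], "grip": [0.6, 0.4, 0.2, 0, 0, 0, 0, 0]}}

```text
time: 26.2
eef_pos: [0.5228, -0.007, 0.0956]
ee_rot: [0.997, 0.081, 0.0, -0.0]
force: [1.1, 0.1, 0.0]
gripper_width: 0.996
```

Call:
{"name": "apply_moves", "arguments": {"slide": [[0, 0, -0.03], [0, 0, -0.08], [0, 0, -0.15], [0, 0, -0.23], [0, 0, -0.3], [0, 0, -0.32], [0, 0, -0.32], [0, 0, -0.32]], "rot": [[0, 0, 0], [0, 0, 0], [0, 0, 0], [0, 0, 0], [0, 0, 0], [0, 0, 0], [0, 0, 0], [0, 0, 0]], "grip": [0, 0, 0, 0, 0, 0, 0, 0]}}

```text
time: 27.0
eef_pos: [0.522, -0.0071, 0.1908]
ee_rot: [0.997, 0.081, -0.001, -0.0]
force: [-0.0, 0.6, -0.4]
gripper_width: 0.999
```

```bash
python3 - <<'E'
from h import *
o=grab("r"); plan((.5557,-.2855,.1,-7.5))
for z in(.06,.11,.16): face(o,(.5226,-.0075),z,9.3)
crop(o,"side",330,210,110,"r1",a=1.6)
# cover in top: gradient-based halfway threshold
f=cv2.GaussianBlur(o["top"]["frame"],(3,3),0).astype(float)
s=cv2.medianBlur(o["top"]["frame"],5); h=cv2.cvtColor(s,cv2.COLOR_RGB2HSV)
for th in(36,40,44):
    m=(h[...,1]<th).astype(np.uint8); m[:190]=0;m[280:]=0;m[:,:420]=0;m[:,475:]=0
    k,l,st,ce=cv2.connectedComponentsWithStats(m); i=1+np.argmax(st[1:,4])
    cn=max(cv2.findContours((l==i).astype(np.uint8),cv2.RETR_EXTERNAL,cv2.CHAIN_APPROX_NONE)[0],key=cv2.contourArea)
    Q=onz(o["top"],cn.reshape(-1,2),.011)[:,:2]; print(cv2.minAreaRect((Q*1000).astype(np.float32)))
# handle, side and top cloud
for n in("top","side"):
    C=cloud(o[n]).reshape(-1,3); P=C[(np.hypot(C[:,0]-.553,C[:,1]+.286)<.07)&(C[:,2]>.037)&(C[:,2]<.05)]
    print(n,len(P),P.mean(0).round(4),cv2.minAreaRect((P[:,:2]*1000).astype(np.float32)), P[:,2].max())
E
```

```text
t 27.10 p [ 0.5216 -0.0071  0.1901] phi 9.29 F [-0.2  0.6 -0.2] w 0.997
slide [-0.0367, 0.9343, 0.3] rot [-0.0002, 0.0054, 0.5598]
face 629 v med 0.0329 yaw err 0.02 u ext [-0.0779  0.0699]
face 698 v med 0.0328 yaw err 0.08 u ext [-0.078   0.0702]
face 750 v med 0.0326 yaw err -0.08 u ext [-0.0779  0.0704]
crop origin 220 128 scale 3.6363636363636362
((557.5418701171875, -286.2886047363281), (72.12825012207031, 155.50428771972656), 82.1801986694336)
((557.8223266601562, -285.91571044921875), (74.7256851196289, 158.96002197265625), 82.56829071044922)
((569.3742065429688, -287.65838623046875), (79.12723541259766, 187.93089294433594), 82.49071502685547)
top 204 [ 0.5582 -0.286   0.0425] ((558.5723876953125, -286.5374755859375), (15.06897258758545, 70.57070922851562), 81.98019409179688) 0.048680211107099636
side 122 [ 0.5533 -0.2848  0.041 ] ((553.9685668945312, -286.2394714355469), (19.264232635498047, 72.27091217041016), 80.07939910888672) 0.04532749453119822
```

View pics/r1.png

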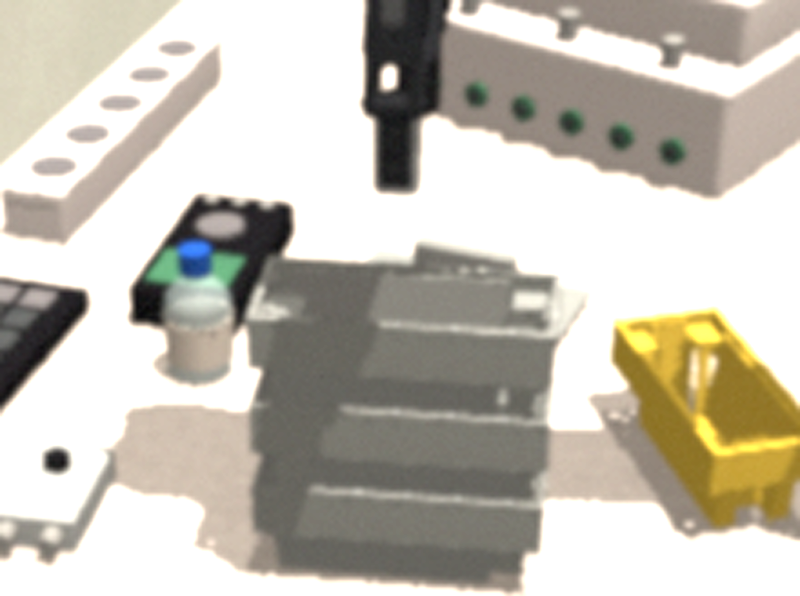

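Call:
{"name": "apply_moves", "arguments": {"slide": [[0, 0.13, 0], [-0.01, 0.28, 0], [-0.02, 0.43, 0], [-0.03, 0.58, 0.03], [-0.04, 0.73, 0.08], [-0.045, 0.88, 0.15], [-0.045, 0.94, 0.25], [-0.045, 0.94, 0.3]], "rot": [[0, 0, 0.1], [0, 0, 0.2], [0, 0, 0.3], [0, 0, 0.4], [0, 0, 0.5], [0, 0, 0.565], [0, 0, 0.565], [0, 0, 0.565]], "grip": [0, 0.3, 0.5, 0.5, 0.5, 0.5, 0.5, 0.5]}}

```text
time: 27.9
eef_pos: [0.5511, -0.292, 0.0972]
ee_rot: [0.998, -0.07, -0.003, 0.0]
force: [-1.1, 0.2, -0.6]
gripper_width: 0.503
```

```bash
python3 - <<'E'
from h import *
plan((.5585,-.2862,.05,-7.8))
E
```

```text
t 27.90 p [ 0.5511 -0.292   0.0972] phi -8.08 F [-1.1  0.2 -0.6] w 0.503
slide [0.0225, -0.0228, 0.1572] rot [0.0015, 0.0118, -0.0093]
```

Call:
{"name": "apply_moves", "arguments": {"slide": [[0.022, -0.02, 0.04], [0.022, -0.02, 0.08], [0.022, -0.02, 0.12], [0.022, -0.02, 0.157], [0.022, -0.02, 0.157], [0.022, -0.02, 0.157], [0.022, -0.02, 0.157], [0.022, -0.02, 0.157]], "rot": [[0, 0, -0.009], [0, 0, -0.009], [0, 0, -0.009], [0, 0, -0.009], [0, 0, -0.009], [0, 0, -0.009], [0, 0, -0.009], [0, 0, -0.009]], "grip": [0.5, 0.5, 0.5, 0.5, 0.5, 0.5, 0.5, 0.5]}}

```text
time: 28.7
eef_pos: [0.563, -0.2829, 0.0555]
ee_rot: [0.998, -0.065, 0.001, 0.0]
force: [0.7, -0.0, -0.8]
gripper_width: 0.502
```

```bash
python3 - <<'E'
from h import *
o=grab("s"); plan((.5585,-.2862,-.01,-7.8))
crop(o,"side",350,190,60,"s1",a=1.6)
C=cloud(o["side"]).reshape(-1,3)
P=C[(np.hypot(C[:,0]-.555,C[:,1]+.286)<.07)&(C[:,2]>.05)]
for z in np.arange(.05,.16,.01):
    q=P[(P[:,2]>=z)&(P[:,2]<z+.01)]
    if len(q)>3: print("%.2f"%z,len(q),q.min(0).round(3),q.max(0).round(3))
E
```

```text
t 28.80 p [ 0.5627 -0.2828  0.0552] phi -7.40 F [ 0.3 -0.4 -0.2] w 0.501
slide [-0.0128, 0.0129, 0.2174] rot [0.0009, -0.0023, 0.0132]
crop origin 290 145 scale 6.666666666666667
0.08 8 [ 0.55  -0.305  0.088] [ 0.567 -0.256  0.089]
0.09 62 [ 0.545 -0.309  0.09 ] [ 0.571 -0.248  0.1  ]
0.10 68 [ 0.545 -0.312  0.1  ] [ 0.57  -0.245  0.11 ]
0.11 72 [ 0.545 -0.31   0.11 ] [ 0.57  -0.246  0.12 ]
0.12 55 [ 0.544 -0.313  0.12 ] [ 0.571 -0.247  0.129]
0.13 71 [ 0.541 -0.331  0.13 ] [ 0.578 -0.228  0.14 ]
0.14 102 [ 0.54  -0.337  0.14 ] [ 0.577 -0.225  0.15 ]
0.15 105 [ 0.539 -0.338  0.15 ] [ 0.58  -0.223  0.16 ]
```

View pics/s1.png

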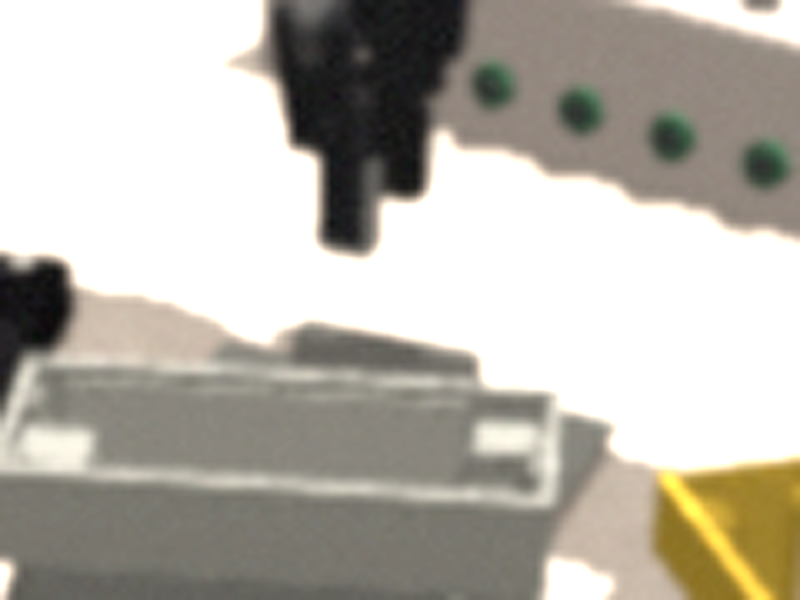

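Call:
{"name": "apply_moves", "arguments": {"slide": [[-0.012, 0.012, 0.04], [-0.012, 0.012, 0.08], [-0.012, 0.012, 0.12], [-0.012, 0.012, 0.16], [-0.012, 0.012, 0.19], [-0.012, 0.012, 0.21], [-0.012, 0.012, 0.21], [-0.012, 0.012, 0.21]], "rot": [[0, 0, 0.013], [0, 0, 0.013], [0, 0, 0.013], [0, 0, 0.013], [0, 0, 0.013], [0, 0, 0.013], [0, 0, 0.013], [0, 0, 0.013]], "grip": [0.5, 0.5, 0.5, 0.5, 0.5, 0.5, 0.5, 0.5]}}

```text
time: 29.6
eef_pos: [0.5585, -0.2856, -0.0085]
ee_rot: [0.998, -0.068, 0.0, 0.0]
force: [0.2, -0.4, -0.2]
gripper_width: 0.503
```

```bash
python3 - <<'E'
from h import *
plan((.5585,-.2862,-.008,-7.8))
E
```

```text
t 29.60 p [ 0.5585 -0.2856 -0.0085] phi -7.77 F [ 0.2 -0.4 -0.2] w 0.503
slide [0.0002, 0.0022, -0.0017] rot [0.0, -0.0005, 0.0009]
```

Call:
{"name": "apply_moves", "arguments": {"slide": [[0, 0, 0], [0, 0, 0], [0, 0, 0], [0, 0, 0], [0, 0, 0], [0, 0, 0], [0, 0, 0], [0, 0, 0]], "rot": [[0, 0, 0], [0, 0, 0], [0, 0, 0], [0, 0, 0], [0, 0, 0], [0, 0, 0], [0, 0, 0], [0, 0, 0]], "grip": [1, 1, 1, 1, 1, 1, 1, 1], "grip_force": 40}}

```text
time: 30.4
eef_pos: [0.5591, -0.2859, -0.0076]
ee_rot: [0.998, -0.068, 0.001, 0.0]
force: [-0.5, -0.6, 5.0]
gripper_width: 0.154
```

Call:
{"name": "apply_moves", "arguments": {"slide": [[0, 0, -0.03], [0, 0, -0.09], [0, 0, -0.17], [0, 0, -0.27], [0, 0, -0.38], [0, 0, -0.49], [0, 0, -0.6], [0, 0, -0.68]], "rot": [[0, 0, 0], [0, 0, 0], [0, 0, 0], [0, 0, 0], [0, 0, 0], [0, 0, 0], [0, 0, 0], [0, 0, 0]], "grip": [1, 1, 1, 1, 1, 1, 1, 1]}}

```text
time: 31.2
eef_pos: [0.5581, -0.2854, 0.1974]
ee_rot: [0.998, -0.068, 0.0, 0.0]
force: [1.2, -0.5, -0.9]
gripper_width: 0.154
```

```bash
python3 - <<'E'
from h import *
o=grab("t"); plan((.5226,-.12,.21,3),(.5226,-.0075,.19,9.3))
crop(o,"side",350,160,100,"t1",a=1.6)
E
```

```text
t 31.30 p [ 0.5606 -0.2865  0.1999] phi -7.78 F [ 1.2 -0.7 -1.6] w 0.155
slide [-0.2006, -0.5326, -0.0363] rot [0.0056, -0.0136, -0.3595]
slide [0.0196, -0.3745, 0.0667] rot [0.0, 0.0, -0.21]
crop origin 250 85 scale 4.0
```

View pics/t1.png

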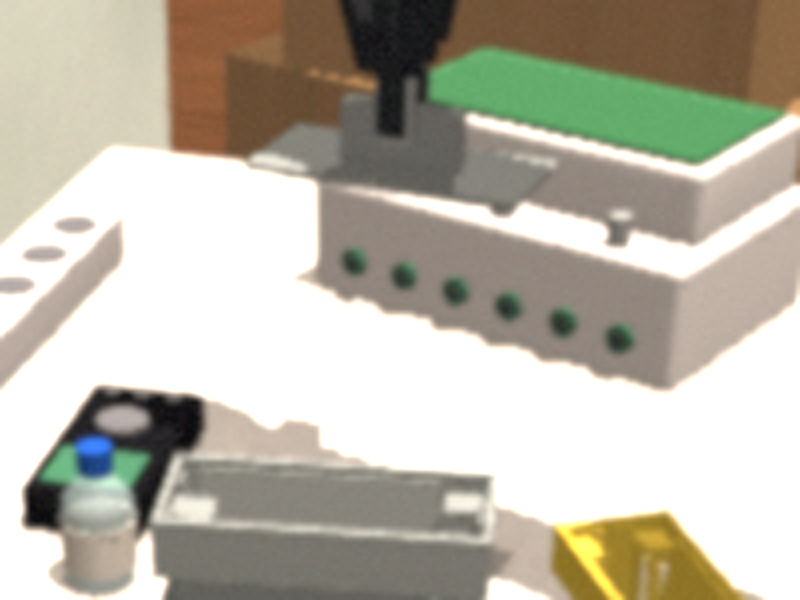

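Call:
{"name": "apply_moves", "arguments": {"slide": [[-0.03, -0.07, 0], [-0.06, -0.15, -0.01], [-0.09, -0.23, -0.02], [-0.12, -0.32, -0.03], [-0.15, -0.41, -0.03], [-0.18, -0.49, -0.03], [-0.2, -0.533, -0.035], [-0.2, -0.533, -0.035]], "rot": [[0, 0, -0.05], [0, 0, -0.1], [0, 0, -0.15], [0, 0, -0.2], [0, 0, -0.26], [0, 0, -0.32], [0, 0, -0.36], [0, 0, -0.36]], "grip": [1, 1, 1, 1, 1, 1, 1, 1]}}

```text
time: 32.1
eef_pos: [0.5196, -0.1162, 0.2054]
ee_rot: [1.0, 0.029, -0.001, -0.0]
force: [0.4, 0.2, -1.3]
gripper_width: 0.153
```

```bash
python3 - <<'E'
from h import *
plan((.5226,-.0075,.19,9.3))
E
```

```text
t 32.10 p [ 0.5196 -0.1162  0.2054] phi 3.28 F [ 0.4  0.2 -1.3] w 0.153
slide [0.0307, -0.3611, 0.0515] rot [-0.002, 0.0025, -0.2005]
```

Call:
{"name": "apply_moves", "arguments": {"slide": [[0.005, -0.05, 0], [0.01, -0.11, 0.01], [0.015, -0.17, 0.02], [0.02, -0.23, 0.03], [0.025, -0.29, 0.04], [0.03, -0.34, 0.05], [0.03, -0.361, 0.05], [0.03, -0.361, 0.05]], "rot": [[0, 0, -0.03], [0, 0, -0.06], [0, 0, -0.1], [0, 0, -0.14], [0, 0, -0.17], [0, 0, -0.2], [0, 0, -0.2], [0, 0, -0.2]], "grip": [1, 1, 1, 1, 1, 1, 1, 1]}}

```text
time: 32.9
eef_pos: [0.5237, -0.0088, 0.1909]
ee_rot: [0.997, 0.08, -0.0, -0.0]
force: [0.9, -0.8, -1.3]
gripper_width: 0.149
```

```bash
cat >> h.py <<'E'
def plate(o,c0,ztop,yaw,n="side"):
    c=o[n];C=cloud(c);a=np.radians(yaw);u=np.array([np.cos(a),np.sin(a)]);v=np.array([-u[1],u[0]])
    D=C[...,:2]-np.array(c0); pu=D@u;pv=D@v; g=c["frame"].max(2)
    m=(abs(C[...,2]-ztop)<.012)&(abs(pu)<.1)&(abs(pv)<.06)&(g>55)
    P=np.c_[pu[m],pv[m],C[...,2][m]]
    k=abs(P[:,0])>.042; k&=abs(P[:,2]-np.median(P[k,2]))<.004
    A=np.c_[P[k,:2],np.ones(k.sum())]; s=np.linalg.lstsq(A,P[k,2],rcond=None)[0]
    (cx,cy),(w,h),an=cv2.minAreaRect((P[k,:2]*1000).astype(np.float32))
    print("plate n",k.sum(),"z0 %.4f tilt u %.2f v %.2f deg"%(s[2],*np.degrees(s[:2])),"rect c(u,v) %.1f %.1f size %.1f %.1f ang %.1f"%(cx,cy,w,h,an),"pct u",(np.percentile(P[k,0],[.5,99.5])*1e3).round(1),"v",(np.percentile(P[k,1],[.5,99.5])*1e3).round(1))
E
python3 - <<'E'
from h import *
plan()
o=grab("u"); plan((.5226,-.0075,.16,9.3))
face(o,(.5226,-.0075),.16,9.3)
z=bot.sense()["eef_pos"][2]
plate(o,(.5226,-.0075),z+.019,9.3)
crop(o,"side",330,180,80,"u1",a=1.6)
E
```

```text
t 32.90 p [ 0.5237 -0.0088  0.1909] phi 9.17 F [ 0.9 -0.8 -1.3] w 0.149
t 33.00 p [ 0.5239 -0.0111  0.1911] phi 8.98 F [ 0.5 -0.5 -0.6] w 0.152
slide [-0.0024, -0.0128, 0.1036] rot [0.0015, -0.0001, -0.0106]
face 762 v med 0.0327 yaw err -0.24 u ext [-0.078   0.0703]
plate n 797 z0 0.2090 tilt u -0.11 v -0.63 deg rect c(u,v) -3.0 -1.3 size 74.0 155.2 ang 89.8 pct u [-80.5  74.2] v [-36.   35.8]
crop origin 250 120 scale 5.0
```

View pics/u1.png

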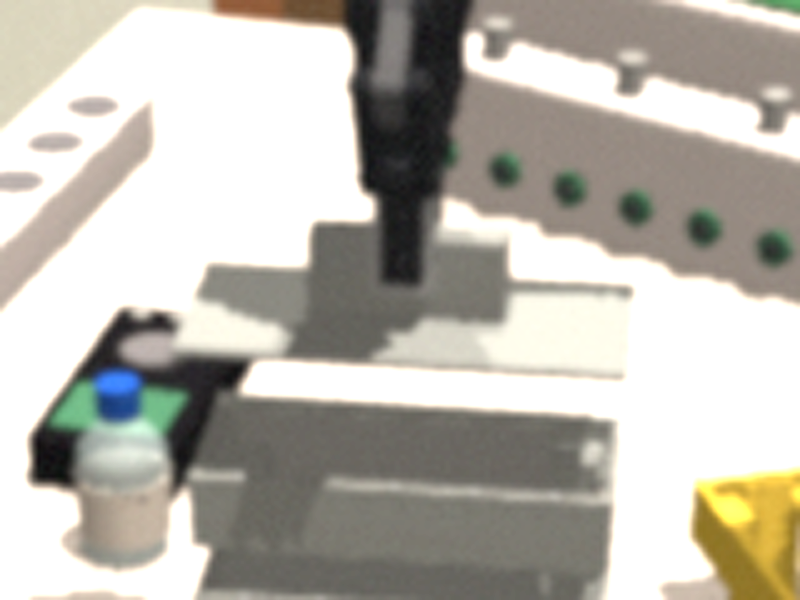

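Call:
{"name": "apply_moves", "arguments": {"slide": [[-0.003, -0.005, 0.02], [-0.003, -0.005, 0.04], [-0.003, -0.005, 0.06], [-0.003, -0.005, 0.08], [-0.003, -0.005, 0.09], [-0.003, -0.005, 0.09], [-0.003, -0.005, 0.09], [-0.003, -0.005, 0.09]], "rot": [[0, 0, -0.008], [0, 0, -0.008], [0, 0, -0.008], [0, 0, -0.008], [0, 0, -0.008], [0, 0, -0.008], [0, 0, -0.008], [0, 0, -0.008]], "grip": [1, 1, 1, 1, 1, 1, 1, 1]}}

```text
time: 33.8
eef_pos: [0.523, -0.009, 0.1643]
ee_rot: [0.997, 0.081, 0.0, 0.0]
force: [0.8, -0.4, -0.1]
gripper_width: 0.153
```

```bash
python3 - <<'E'
from h import *
plan()
o=grab("v"); plan((.5226,-.0075,.1465,9.3))
face(o,(.5226,-.0075),.16,9.3)
z=bot.sense()["eef_pos"][2]
plate(o,(.5226,-.0075),z+.019,9.3)
E
```

```text
t 33.80 p [ 0.523  -0.009   0.1643] phi 9.27 F [ 0.8 -0.4 -0.1] w 0.153
t 33.90 p [ 0.523  -0.009   0.1644] phi 9.26 F [-0.6 -0.5 -1.6] w 0.153
slide [-0.0005, -0.005, 0.0596] rot [0.0002, -0.0015, -0.0012]
face 750 v med 0.0326 yaw err -0.14 u ext [-0.0779  0.0703]
plate n 814 z0 0.1824 tilt u -0.03 v -0.73 deg rect c(u,v) -3.6 -1.2 size 155.6 73.9 ang 0.2 pct u [-81.   73.5] v [-37.4  35.5]
```

Call:
{"name": "apply_moves", "arguments": {"slide": [[0, -0.003, 0.01], [0, -0.003, 0.02], [0, -0.003, 0.03], [0, -0.003, 0.04], [0, -0.003, 0.047], [0, -0.003, 0.053], [0, -0.003, 0.056], [0, -0.003, 0.056]], "rot": [[0, 0, 0], [0, 0, 0], [0, 0, 0], [0, 0, 0], [0, 0, 0], [0, 0, 0], [0, 0, 0], [0, 0, 0]], "grip": [1, 1, 1, 1, 1, 1, 1, 1]}}

```text
time: 34.7
eef_pos: [0.5224, -0.0081, 0.147]
ee_rot: [0.997, 0.081, -0.0, -0.0]
force: [0.3, -0.5, -1.8]
gripper_width: 0.153
```

```bash
python3 - <<'E'
from h import *
o=grab("w"); plan((.5226,-.0075,.1465,9.3))
z=bot.sense()["eef_pos"][2]
plate(o,(.5226,-.0075),z+.019,9.3)
crop(o,"side",330,180,80,"w1",a=1.6)
E
```

```text
t 34.80 p [ 0.5226 -0.0081  0.1473] phi 9.26 F [-0.5 -0.  -1.8] w 0.155
slide [0.0003, -0.0021, 0.0026] rot [-0.0001, -0.0005, -0.0013]
plate n 821 z0 0.1651 tilt u -0.07 v -0.61 deg rect c(u,v) -4.0 -1.3 size 155.8 76.4 ang 0.0 pct u [-81.6  73.1] v [-36.   36.3]
crop origin 250 120 scale 5.0
```

View pics/w1.png

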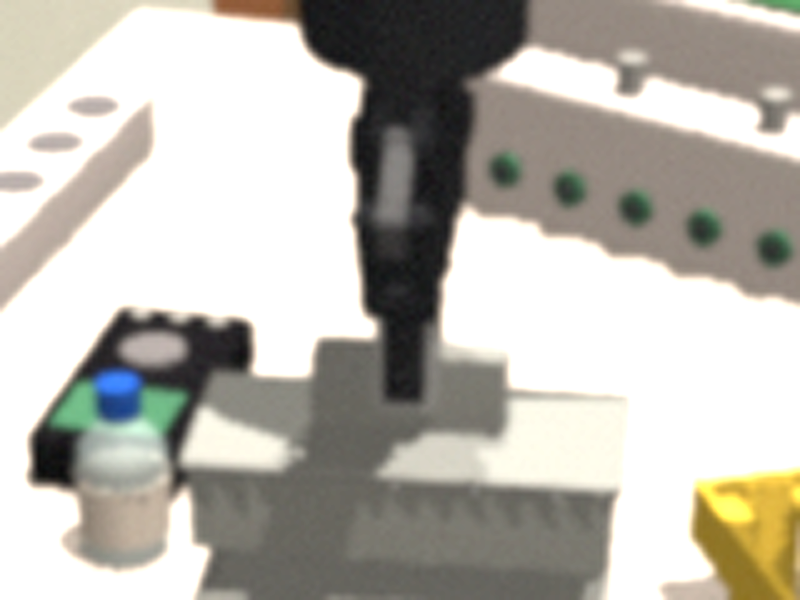

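Pad is dropping into the mouth and no contact yet (weight still carried). Lower the last 1–2 mm.

Call:
{"name": "apply_moves", "arguments": {"slide": [[0, 0, 0.002], [0, 0, 0.004], [0, 0, 0.005], [0, 0, 0.006], [0, 0, 0.006], [0, 0, 0.006], [0, 0, 0.006], [0, 0, 0.006]], "rot": [[0, 0, 0], [0, 0, 0], [0, 0, 0], [0, 0, 0], [0, 0, 0], [0, 0, 0], [0, 0, 0], [0, 0, 0]], "grip": [1, 1, 1, 1, 1, 1, 1, 1]}}

```text
time: 35.6
eef_pos: [0.5225, -0.0082, 0.1454]
ee_rot: [0.997, 0.081, 0.0, -0.0]
force: [0.4, -1.4, -1.0]
gripper_width: 0.156
```

Call:
{"name": "apply_moves", "arguments": {"slide": [[0, 0, 0.001], [0, 0, 0.002], [0, 0, 0.003], [0, 0, 0.004], [0, 0, 0.004], [0, 0, 0.004], [0, 0, 0.004], [0, 0, 0.004]], "rot": [[0, 0, 0], [0, 0, 0], [0, 0, 0], [0, 0, 0], [0, 0, 0], [0, 0, 0], [0, 0, 0], [0, 0, 0]], "grip": [1, 1, 1, 1, 1, 1, 1, 1]}}

```text
time: 36.4
eef_pos: [0.5227, -0.0082, 0.1451]
ee_rot: [0.997, 0.081, 0.0, 0.0]
force: [-3.2, -0.3, 5.4]
gripper_width: 0.154
```

Call:
{"name": "apply_moves", "arguments": {"slide": [[0, 0, -0.003], [0, 0, -0.004], [0, 0, -0.004], [0, 0, -0.004], [0, 0, -0.004], [0, 0, -0.004], [0, 0, -0.004], [0, 0, -0.004]], "rot": [[0, 0, 0], [0, 0, 0], [0, 0, 0], [0, 0, 0], [0, 0, 0], [0, 0, 0], [0, 0, 0], [0, 0, 0]], "grip": [0.8, 0.7, 0.6, 0.5, 0.4, 0.4, 0.4, 0.4]}}

```text
time: 37.2
eef_pos: [0.5225, -0.0081, 0.1453]
ee_rot: [0.997, 0.081, -0.0, -0.0]
force: [-0.7, -1.0, 0.2]
gripper_width: 0.599
```

Call:
{"name": "apply_moves", "arguments": {"slide": [[0, 0, -0.03], [0, 0, -0.08], [0, 0, -0.15], [0, 0, -0.23], [0, 0, -0.3], [0, 0, -0.32], [0, 0, -0.32], [0, 0, -0.32]], "rot": [[0, 0, 0], [0, 0, 0], [0, 0, 0], [0, 0, 0], [0, 0, 0], [0, 0, 0], [0, 0, 0], [0, 0, 0]], "grip": [0.4, 0.4, 0.4, 0.4, 0.4, 0.4, 0.4, 0.4]}}

```text
time: 38.0
eef_pos: [0.5218, -0.0082, 0.2405]
ee_rot: [0.997, 0.081, -0.001, -0.0]
force: [-0.2, 0.0, -0.3]
gripper_width: 0.599
```

Call:
{"name": "apply_moves", "arguments": {"slide": [[-0.1, 0, 0], [-0.2, 0.05, 0], [-0.2, 0.18, 0], [-0.2, 0.32, 0], [-0.2, 0.46, 0], [-0.2, 0.6, 0], [-0.2, 0.75, 0], [-0.2, 0.75, 0]], "rot": [[0, 0, 0], [0, 0, 0], [0, 0, 0], [0, 0, 0], [0, 0, 0], [0, 0, 0], [0, 0, 0], [0, 0, 0]], "grip": [0.4, 0.4, 0.4, 0.4, 0.4, 0.4, 0.4, 0.4]}}

```text
time: 38.8
eef_pos: [0.497, -0.2484, 0.2392]
ee_rot: [0.997, 0.075, -0.002, 0.001]
force: [-1.4, 0.3, -0.0]
gripper_width: 0.598
```

```bash
python3 - <<'E'
from h import *
o=grab("x"); plan()
for z in(.06,.11,.16): face(o,(.5226,-.0075),z,9.3)
plate(o,(.5226,-.0075),.165,9.3)
try: plate(o,(.5226,-.0075),.165,9.3,"top")
except Exception as e: print(e)
rimfit(o,(.5226,-.0075),.165)
crop(o,"side",330,210,110,"x1",a=1.6)
E
```

```text
t 38.90 p [ 0.498  -0.2409  0.2393] phi 9.06 F [-0.  -0.2  0.1] w 0.600
face 636 v med 0.0329 yaw err 0.15 u ext [-0.0781  0.07  ]
face 700 v med 0.0326 yaw err 0.07 u ext [-0.078   0.0702]
face 754 v med 0.0327 yaw err -0.10 u ext [-0.0779  0.0705]
plate n 821 z0 0.1632 tilt u 0.01 v -0.54 deg rect c(u,v) -3.8 0.2 size 75.2 155.4 ang 89.9 pct u [-81.1  73.5] v [-36.1  36.8]
plate n 1240 z0 0.1635 tilt u -0.00 v -0.12 deg rect c(u,v) 0.5 -1.3 size 156.5 71.9 ang 0.0 pct u [-77.1  78. ] v [-36.8  34.3]
top 2499 c 0.5226 -0.0088  155.5 x 71.6 mm  ang 9.3
side 1511 c 0.5173 -0.0020  154.5 x 77.5 mm  ang 9.2
crop origin 220 128 scale 3.6363636363636362
```

View pics/x1.png

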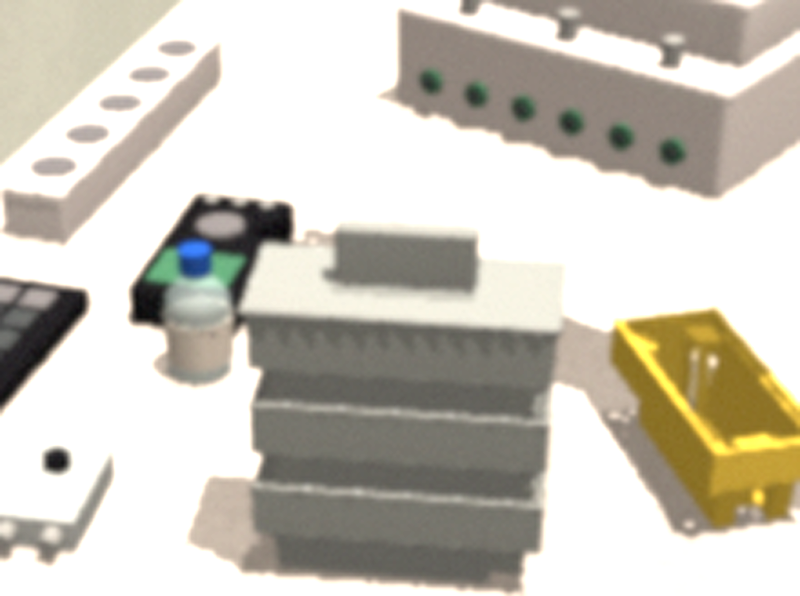

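View pics/x_top.png

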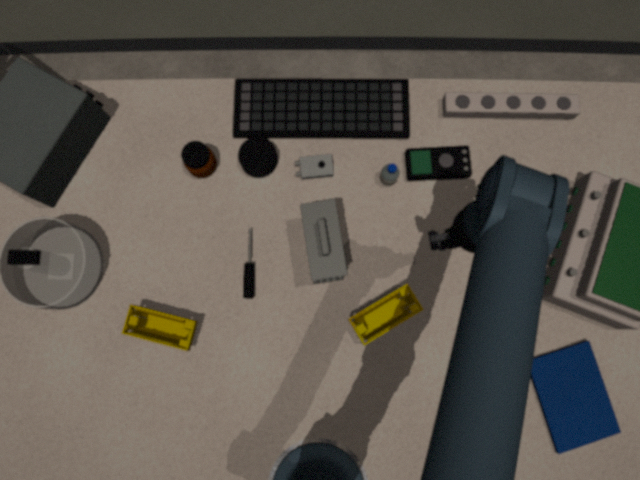

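```bash
python3 - <<'E'
from h import *
print(bot.hand_in()); 
E
```

```text
the job is handed in; nothing more can be done
None
```

I built the stack as asked and handed it in at about 39 s of the 72 s allowed. On the base tray, which still holds the clamp block, the inner tray sits turned end for end. The lower tray is turned end for end on top of that, and the grey cover is on the top tray. Each piece was lowered until a light contact of about 5–6 N before I released it. The gripper is now clear of everything.

**Last checks:**
- **Trays:** the three rims are about 50 mm apart in height and line up within about 0.5 mm and 0.2°, so none of them nested. The base tray did not move. The block is now hidden under the stack, so I could not see it at the end.
- **Cover:** it is level, with tilt about 0.1° in the top camera and 0.5° in the side camera, and centred on the stack within about 1.5 mm. The two yellow trays and the other bench items look unmoved in the last top picture.

**Disagreements:**
- **Camera offset:** the side camera reads x about 5 mm lower than the top camera. I used the top camera's positions and took only relative offsets from the side camera.
- **Gripper length:** the fingertips stood 31–45 mm behind the reported TCP, depending on opening, not the 0–13 mm described. I set the grip heights from what the camera measured.
- **Cover height:** the top of the plate reads 163 mm against an expected 165 mm. The second empty tray and the cover also touched down about 1 mm lower than planned.

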